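# Hang a row marker on the tag rail and slide it to the stop

## Robot

A 6-joint arm with a two-finger parallel gripper is mounted at the origin on the work surface. World frame = base frame: x ahead of the robot, y to its left, z up, the work surface at z = 0. Lengths are in m, angles in rad, forces in N, time in s.
With the tool pointing down it reaches from about 0.225 to 0.875 m from the base axis. Payload 3.4 kg.
Tool frame: the origin (TCP) lies between the finger pads; the fingertips stand 19 mm ahead of it and the grasp point (between the pads) is the TCP; z points along the fingers, y is the line along which they close (so a half turn about z gives the same grasp; the last joint's range is limited). The gripper opens to 85 mm and grips with 20 to 120 N. Pads are 22 mm wide; open, the fingers measure 114 mm over their backs; the gripper's body (76 mm by 85 mm) begins 54 mm behind the grasp point. The pads swing forward as they close: fully open they stand 13 mm farther back than shut.
Start: joints at [-0.121, 0.276, 1.505, -0, 1.361, -0.121], TCP at [0.575, -0, 0.25] pointing down, gripper open.
Joint ranges: [-2.89, 2.89], [-0.75, 2.08], [0.22, 2.7], [-1.18, 4.32], [0.11, 2.71], [-2.7, 2.7]. Speed limits (rad/s): [2.57, 2.57, 3.14, 3.14, 3.14, 3.14].

## Interface

Orientations are given as a unit quaternion [w, x, y, z].
In Python, from rig import get_state, imaging, ticket gives the robot as it stands. The module is installed in compiled form; this text tells all that it offers.
- The arm moves only by the shell command python3 -m inch 'ROWS' [FORCE]. ROWS is JSON, a list of rows, each an object with "claw": the opening, from -1 (shut) to 1 (fully open); "travel": the shift along the world's x, y, z in units of 200 mm (1.0 is 200 mm), a list of three; "turn": the turn about the world's z in units of 180 degrees (1.0 is 180 degrees). A call has 1 to 5 rows; each row is the pose to reach, as a shift and turn from the pose commanded when the call began, turning the shorter way round; what a row does not reach only later rows make up. A row lasts 1/10 s, in which the tool goes at most 50 mm and 8.59 degrees, less where a joint would pass 70% of its speed; a pose out of reach is approached as far as the arm can. A call with a number of a shift or a turn outside -1 to 1 is refused whole. A call with a gripper value outside its range is refused whole. The fingers move at their own pace and stop on an object; FORCE is the grip in N (left out, the last holds). Time passes only in rows, so rows that repeat a pose let the fingers close. It gives the time, the measured TCP pose, the force, the opening and the grip force at its end, in the units of the state.
- get_state(): the state, without advancing time (a new reading comes with each control period).
- imaging.get_image(name): name is "scene" or "side" or "wrist"; returns the picture (400x640x3 uint8, red, green, blue); there is no depth.
- imaging.camera_params(name): a dict with "camera_matrix" (3x3 intrinsics, pixels), "k1" (the pictures are not rectified: a ray, as slopes to the right and down, at radius r is drawn at 1 + k1 r^2 times it, then the intrinsics apply), "cam_to_world" (4x4, takes a point from camera to world coordinates); the wrist camera has in their place "T_tool_cam" (4x4, takes a point from camera to tool coordinates, whose origin is the TCP and whose axes are the flange's). Camera axes: x right, y down, z forward; pixel columns grow to the right and rows downward; lengths in m; the calibration is good to about 2 mm. A picture is of the moment at which its call begins: read the wrist's pose just before it. camera_params takes no time and is no camera call.
- ticket.sign_off(): hands the job in; it is judged then, once.
The state is a dict: "clock": time; "qpos": joint angles; "qd": joint speeds; "effort": joint torques, N m; "position": TCP position; "ee_rot": TCP orientation; "contact_force": force on the tool from outside, world axes, zero at the start; "moment": the same for the moment, N m; "width": finger opening in m; "gripper_force": force on a finger pad.
Only numpy, scipy, OpenCV 4.12 (cv2) and the standard library are available. Lean on these libraries where they do the work, as an engineer would, in place of code of your own. Each camera call takes 0.05 s, during which the arm holds its last target. There are 200 camera calls.

## Task

The row marker lies flat on the bench: stand it up on its weighted foot and let go, then take it afresh by the grip tab on top and hook it onto the tag rail near the post at the right-hand (-y) end, well clear of the stop collar. Slide it left along the rail until you feel it come up against the collar, without ramming it, and leave it hanging there, still and touching the collar or all but. Leave the card box, the hand stamp and the tape roll where they are.

Things in the scene. Friction and masses are not known exactly. Their poses are not given: they have to be found in the camera images.
- marker: Row marker, one rigid piece 207 mm tall, 0.4 to 0.65 kg. Origin: centre of the foot's underside; z up through it, y along its width, x to the hook's open side. Steel foot 54 (x) x 60 (y) x 14 mm holds most of the weight (centre of mass about 30 mm up): let go leaning up to 30 degrees it rights itself. Starts lying lip down, label up, z axis level, 27 mm up, pointing away from the robot.
- marker_grip (a point): Point on the marker's black panel (12 (x) x 36 (y) mm, z 14 to 85 of the marker, centred on its z axis), z 44: the place to hold it across its 36 mm from above while it lies flat.
- marker_hook (a point): Middle of the underside of the hook's crown, on the marker's z axis, z 155; it sits on the bar. The C-shaped hook is 36 mm wide (y): bridge (z 85 to 97, x -27 to 6), back (x -27 to -15, z 85 to 167, label frame on its outer face), crown (z 155 to 167, x -27 to 27), lip (see marker_lip).
- marker_lip (a point): Middle of the lower end of the hook's lip (x 15 to 27, z 137 to 155 of the marker). The bar enters sideways from the marker's +x side through the 40 mm gap between bridge and lip (z 97 to 137); the marker is then lowered so that the bar comes up under the crown, between back and lip (30 mm apart).
- marker_tab (a point): Point inside the grey grip tab (16 (x) x 30 (y) mm, z 167 to 207 of the marker), z 188, to hold from above when the marker stands.
- rail: Tag rail: a fixed level steel bar, 16 mm diameter, along its y axis between two blue posts 400 mm apart (at y -200 and +200; 25 x 20 mm, 212 mm high, base plates 90 (x) x 50 (y) x 8 mm). Origin on the bench under the middle of the bar; x points away from the robot, y to the robot's left.
- rail_mid (a point): Middle of the bar, on its axis, 200 mm above the bench. Hanging, the marker's crown underside is 8 mm above the axis.
- collar: Stop collar: dark steel ring clamped on the bar, 40 mm diameter, 20 mm long, with a thumbscrew on top that reaches 38 mm above the bar's axis. Origin at its middle on the bar's axis, axes as the rail's. Fixed; the marker cannot pass it.
- collar_face (a point): Centre of the collar's right-hand (-y) face, on the bar's axis. The hook touches it when the marker_hook point is 18 mm to the right of it.
- card_box: Bystander: black card box 80 x 100 x 60 mm, origin under its centre.
- stamp: Bystander: wooden hand stamp, 36 mm diameter, 74 mm tall, origin under its centre.
- tape_roll: Bystander: cardboard tape core lying flat, 90 mm diameter, 24 mm high, origin under its centre.
Things that resemble listed ones, but are neither listed nor needed, are in the scene too. What is shaped like the marker but blue or red is not meant.

How it is judged:
By the outcome, as a careful person would: the job done as asked, in the order asked, and still so for the second after the job is handed in, with the robot touching nothing.
It also fails if it takes over 67 s, if anything falls off the work surface, if the arm or the gripper's body presses on something with over 40 N, if the wrist force passes 120 N, or if a joint passes its speed limit or range.

## Working session

There is one attempt and no reset: what is moved stays moved. The work goes in short steps, Python scripts to look and compute and a shell command to move; the robot and the scene stay as the last step left them, time stands still between calls to the robot, and variables do not carry over. Pictures are saved under pics/ and viewed, at most 10 in all, crops included, and the job is handed in when it is done.

```bash
mkdir -p pics
cat > h.py <<'E'
import numpy as np, cv2
from rig import get_state, imaging
from scipy.spatial.transform import Rotation as R
def cam(n, st=None):
    p=imaging.camera_params(n); K=np.array(p["camera_matrix"]); k1=p["k1"]
    if n=="wrist":
        st=st or get_state(); q=st["ee_rot"]; T=np.eye(4)
        T[:3,:3]=R.from_quat([q[1],q[2],q[3],q[0]]).as_matrix(); T[:3,3]=st["position"]
        T=T@np.array(p["T_tool_cam"])
    else: T=np.array(p["cam_to_world"])
    return K,k1,T
def ray(c,uv):
    K,k1,T=c
    p=cv2.undistortPoints(np.array([[uv]],float),K,np.array([k1,0,0,0]),)[0,0]
    # k1 model: x*(1+k1 r^2)
    return T[:3,3],T[:3,:3]@np.array([p[0],p[1],1.])
def onz(c,uv,z):
    o,d=ray(c,uv); return o+d*(z-o[2])/d[2]
def tri(c1,u1,c2,u2):
    (o1,d1),(o2,d2)=ray(c1,u1),ray(c2,u2)
    s=np.linalg.lstsq(np.c_[d1,-d2],o2-o1,rcond=None)[0]
    a,b=o1+d1*s[0],o2+d2*s[1]; return (a+b)/2,np.linalg.norm(a-b)
def proj(c,P):
    K,k1,T=c; q=T[:3,:3].T@(np.array(P)-T[:3,3]); x=q[:2]/q[2]; x=x*(1+k1*(x@x)); return K[:2,:2]@x+K[:2,2]
def grab(n,name):
    st=get_state(); im=imaging.get_image(n)[:,:,::-1].copy(); cv2.imwrite(f"pics/{name}.png",im); return st,im
E
python3 - <<'E'
from h import *
for n in("scene","side","wrist"): grab(n,n+"0")
s=get_state(); print(s)
for n in("scene","side","wrist"): print(n,*cam(n))
E
```

```text
{'clock': 0.15, 'qpos': array([-1.20991033e-01,  2.76450844e-01,  1.50581750e+00, -1.46421504e-05,
        1.36074192e+00, -1.21002135e-01]), 'qd': array([ 0.00117039, -0.00290011, -0.00342449, -0.00152943,  0.00179094,
       -0.00057108]), 'effort': array([ 9.65923646e-04, -4.17143512e+01, -2.46032345e+01, -1.26433165e-04,
        7.58384820e-03, -3.43765259e-05]), 'position': array([5.74629279e-01, 3.98569726e-05, 2.49647687e-01]), 'ee_rot': array([-5.53615764e-04,  7.07101595e-01,  7.07111612e-01, -4.42675233e-04]), 'contact_force': array([ 0.04170774, -0.40833922,  1.09500606]), 'moment': array([-0.02775911,  0.02932879,  0.03108381]), 'gripper_force': 0.0, 'width': 0.08545510202581301}
scene [[383.04659017   0.         325.68172441]
 [  0.         383.04659017 196.60278919]
 [  0.           0.           1.        ]] -0.08667577985377312 [[-0.71303634  0.59280322 -0.37438419  0.98203643]
 [ 0.70110632  0.59874539 -0.38723881  0.46396603]
 [-0.0053956  -0.53859846 -0.8425453   1.07386231]
 [ 0.          0.          0.          1.        ]]
side [[454.44743539   0.         318.14597269]
 [  0.         454.44743539 202.07059903]
 [  0.           0.           1.        ]] -0.004960913571142345 [[-0.97867519 -0.14173294  0.14868305  0.39304767]
 [-0.20538935  0.68638546 -0.69763186  0.78716763]
 [-0.00317647 -0.71329291 -0.70085885  0.87426633]
 [ 0.          0.          0.          1.        ]]
wrist [[319.56407898   0.         320.99819229]
 [  0.         319.56407898 203.01576833]
 [  0.           0.           1.        ]] -0.03191568927844709 [[ 9.99998850e-01  7.30099080e-04 -1.32948752e-03  5.74224392e-01]
 [ 2.56202775e-04 -9.45239216e-01 -3.26378244e-01  8.38778036e-02]
 [-1.49497220e-03  3.26377528e-01 -9.45238316e-01  3.73071729e-01]
 [ 0.00000000e+00  0.00000000e+00  0.00000000e+00  1.00000000e+00]]
```

View pics/scene0.png

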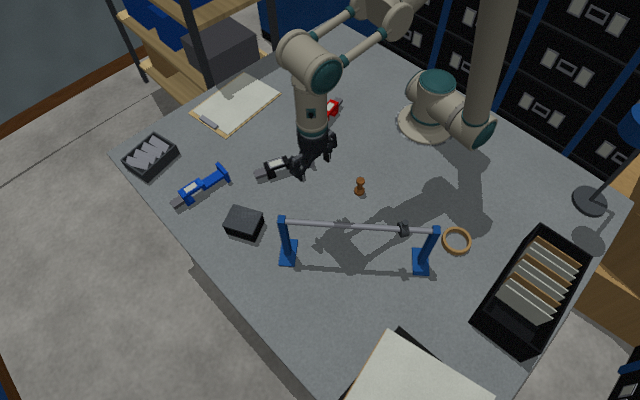

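View pics/side0.png

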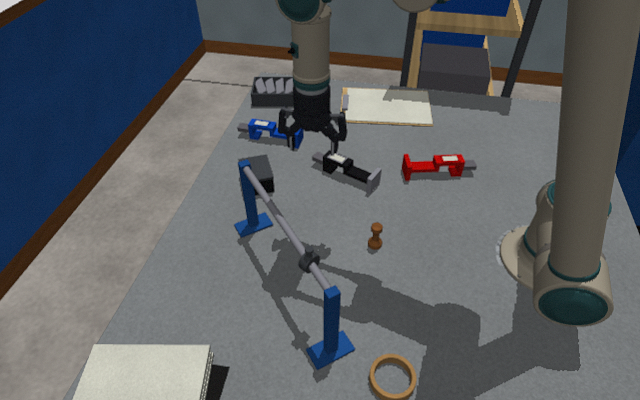

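The scene view shows the black marker at about (290,165), half hidden by the gripper. The rail posts are at (287,240) and (432,250), and the collar is at (404,229). In the side view the marker's foot is near (373,180), its tab near (318,158), and the collar at (309,260).

View pics/wrist0.png

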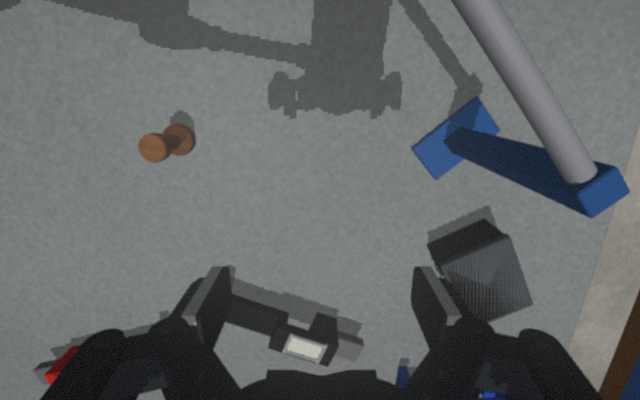

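Run:
```python
from h import *
for n in("scene","side"):
    im=cv2.imread(f"pics/{n}0.png"); hsv=cv2.cvtColor(im,cv2.COLOR_BGR2HSV)
    m=cv2.inRange(hsv,(105,130,50),(125,255,255))
    k,l,st,ce=cv2.connectedComponentsWithStats(m)
    for i in range(1,k):
        if st[i,4]>150 and st[i,0]>150: print(n,st[i],ce[i].round(1))
c1,c2=cam("scene"),cam("side")
# rough: collar, marker foot/tab
print(tri(c1,(404,229),c2,(309,260)))
print(onz(c2,(373,180),.027),onz(c2,(318,158),.027))
```

```text
scene [257   0  13  34 246] [263.3  15.4]
scene [ 275    0   75   39 1741] [305.7  13. ]
scene [428   0  24  69 474] [439.4  33. ]
scene [491   0  58 112 948] [519.7  52.2]
scene [343  18  35  19 349] [361.2  25.9]
scene [561  47  79 110 941] [603.6 102. ]
scene [618 103  22  46 646] [630.9 126.7]
scene [178 162  53  44 616] [204.7 183.2]
scene [277 215  21  52 594] [286.1 245. ]
scene [412 225  29  51 658] [424.  253.8]
scene [618 360  22  14 167] [629.4 367.1]
side [431   0  79  16 983] [474.1   6.6]
side [421  30  64  26 789] [452.5  38.8]
side [ 615   55   25  171 2259] [631.2 149.1]
side [248 119  39  21 402] [263.7 130. ]
side [ 235  159   37   78 1028] [250. 207.]
side [ 306  286   49   84 1712] [330.2 333.2]
(array([0.52086661, 0.27484165, 0.20350742]), np.float64(0.002053332211997822))
[ 0.44061753 -0.1734306   0.027     ] [ 0.61133228 -0.2377519   0.027     ]
```

The wrist view shows the marker at about (225–360, 285–350) with its label up, yawed by about -20°. The rail's right-hand post top is at (605,190) and the rail is yawed about 30°. I'll move behind the marker for a second view.

```bash
python3 -m inch '[{"claw":1,"travel":[-0.9,-0.4,0.3],"turn":0.2},{"claw":1,"travel":[-0.9,-0.4,0.3],"turn":0.2},{"claw":1,"travel":[-0.9,-0.4,0.3],"turn":0.2},{"claw":1,"travel":[-0.9,-0.4,0.3],"turn":0.2},{"claw":1,"travel":[-0.9,-0.4,0.3],"turn":0.2}]' 30
python3 -m inch '[{"claw":1,"travel":[0,0,0],"turn":0.19},{"claw":1,"travel":[0,0,0],"turn":0.19},{"claw":1,"travel":[0,0,0],"turn":0.19},{"claw":1,"travel":[0,0,0],"turn":0.19},{"claw":1,"travel":[0,0,0],"turn":0.19}]'
python3 - <<'E'
from h import *
import pickle
D={}
for n in("wrist","scene","side"):
    s,im=grab(n,n+"1"); D[n]=cam(n,s)
pickle.dump(D,open("v1.pkl","wb"))
a=cv2.imread("pics/scene1.png")[140:290,160:460]; b=cv2.imread("pics/side1.png")[110:370,220:520]
v=np.zeros((600,800,3),np.uint8)
v[:300,:600]=cv2.resize(a,None,fx=2,fy=2); v[300:,:346]=cv2.resize(b,(346,300)); cv2.imwrite("pics/comb1.png",v)
E
```

```text
clock: 0.65
position: [0.3912, -0.081, 0.3119]
ee_rot: [0.001, 0.454, 0.891, -0.001]
contact_force: [1.9, 0.0, 1.4]
width: 0.0855
gripper_force: 0.0
clock: 1.15
position: [0.3948, -0.08, 0.3101]
ee_rot: [-0.0, 0.172, 0.985, 0.0]
contact_force: [-0.3, 0.2, 0.1]
width: 0.0853
gripper_force: 0.0
```

View pics/wrist1.png

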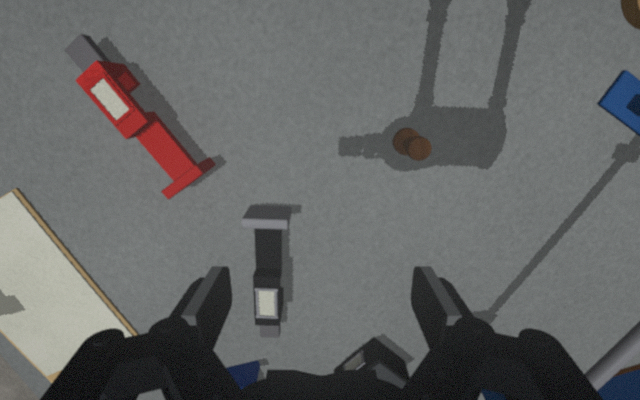

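View pics/comb1.png

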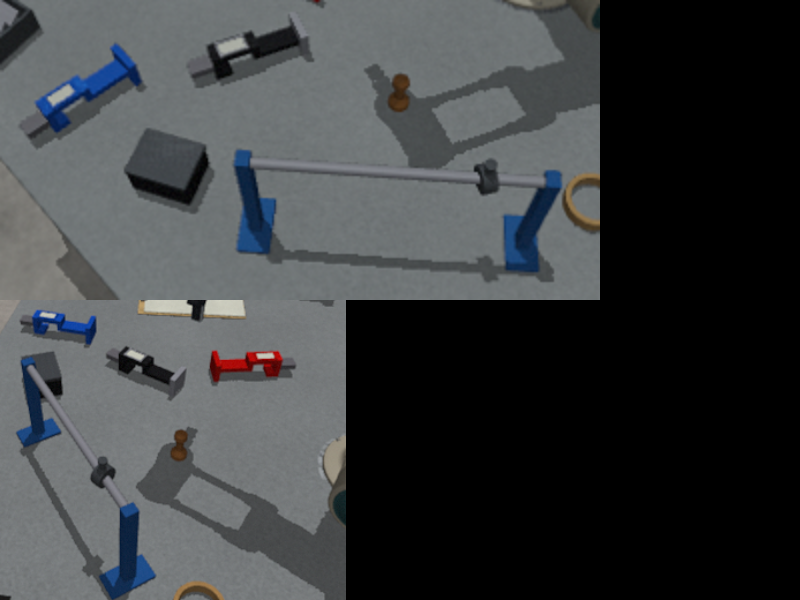

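In the wrist view the marker's foot is at (268,215), its label at (267,302) and its tab at (270,330), all clear of occlusion. The combined crop shows the black marker's label in the scene view at about (275,163) and in the side view at about (336,158). Rail ends and collar are visible in both views.

Run:
```python
from h import *
import pickle
D=pickle.load(open("v1.pkl","rb"))
def lab(n,u,v,w=22):
    im=cv2.imread(f"pics/{n}1.png"); g=im.min(2).copy()
    m=np.zeros_like(g); m[v-w:v+w,u-w:u+w]=(g[v-w:v+w,u-w:u+w]>150)*255
    k,l,st,ce=cv2.connectedComponentsWithStats(m); i=1+np.argmax(st[1:,4]); 
    r=cv2.minAreaRect(np.argwhere(l==i)[:,::-1].astype(np.float32)); print(n,st[i],ce[i],r); return ce[i],r
w,r=lab("wrist",267,302); s,_=lab("scene",275,163,15); d,_=lab("side",336,158,15)
print("wr-scene",tri(D["wrist"],w,D["scene"],s)); print("wr-side",tri(D["wrist"],w,D["side"],d)); print("sc-side",tri(D["scene"],s,D["side"],d))
L=[onz(D["wrist"],p,.054) for p in cv2.boxPoints(r)]; print(np.round(L,4))
for a in range(4): e=L[a]-L[a-1]; print(np.hypot(*e[:2]),np.degrees(np.arctan2(e[1],e[0])))
# foot upper face edges
for p in [(243,225),(288,228)]: print(onz(D["wrist"],p,.054))
im=cv2.imread("pics/wrist1.png"); cv2.imwrite("pics/wcrop.png",cv2.resize(im[190:345,225:325],None,fx=5,fy=3.8 if 0 else 3.85,interpolation=cv2.INTER_CUBIC)[:600])
# blue posts
for n in("scene","side"):
    im=cv2.imread(f"pics/{n}1.png"); hsv=cv2.cvtColor(im,cv2.COLOR_BGR2HSV)
    v=np.zeros((600,800,3),np.uint8)
sc=cv2.imread("pics/scene1.png");sd=cv2.imread("pics/side1.png")
def cr(im,u,v,w=20): return cv2.resize(im[v-w:v+w,u-w:u+w],(260,260),interpolation=cv2.INTER_CUBIC)
v[:260,:260]=cr(sc,282,222);v[:260,265:525]=cr(sc,404,229);v[:260,530:790]=cr(sc,434,232)
v[300:560,:260]=cr(sd,247,166);v[300:560,265:525]=cr(sd,309,262);v[300:560,530:790]=cr(sd,332,292)
cv2.imwrite("pics/rail1.png",v)
```

```text
wrist [259 291  16  24 347] [266.26224784 302.33429395] ((266.5, 302.5), (15.0, 23.0), 0.0)
scene [269 159  14   8  59] [275.3220339  162.44067797] ((275.4500427246094, 162.34999084472656), (4.743415832519531, 12.649109840393066), 71.56504821777344)
side [330 154  15   8  71] [337.08450704 157.4084507 ] ((337.10345458984375, 157.2586212158203), (14.049790382385254, 5.383564472198486), 23.198589324951172)
wr-scene (array([ 0.55311048, -0.22081288,  0.05277793]), np.float64(0.0018576606917396277))
wr-side (array([ 0.55168106, -0.21916708,  0.05387658]), np.float64(0.0005257133099045533))
sc-side (array([ 0.5521204 , -0.22349623,  0.05023662]), np.float64(0.00024089152510205173))
[[ 0.5668 -0.237   0.054 ]
 [ 0.5311 -0.2214  0.054 ]
 [ 0.5382 -0.2017  0.054 ]
 [ 0.574  -0.2167  0.054 ]]
0.021579996007361886 -109.59355083101924
0.038945348827154946 156.3608843449429
0.0209481508463863 70.35053464040928
0.03888546436919991 -22.71251336640189
[ 0.43242372 -0.20090477  0.054     ]
[ 0.45599985 -0.14779422  0.054     ]
```

View pics/rail1.png

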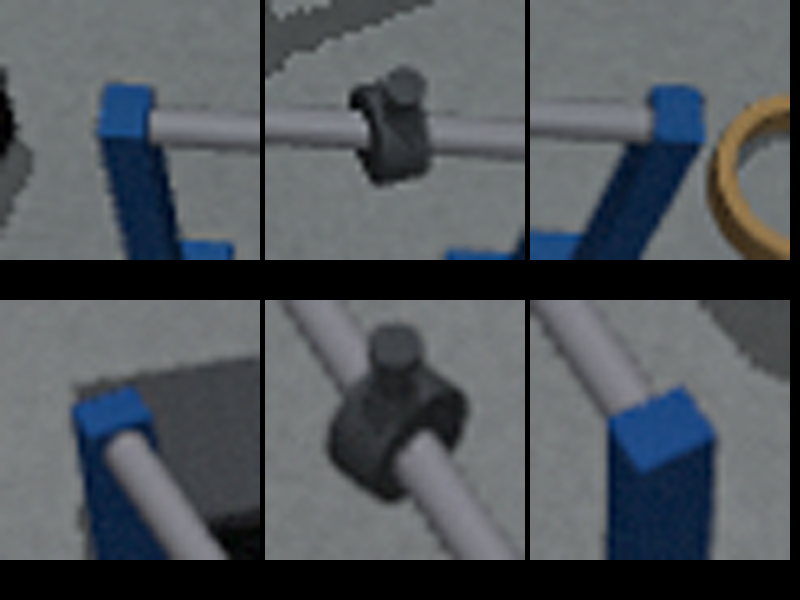

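View pics/wcrop.png

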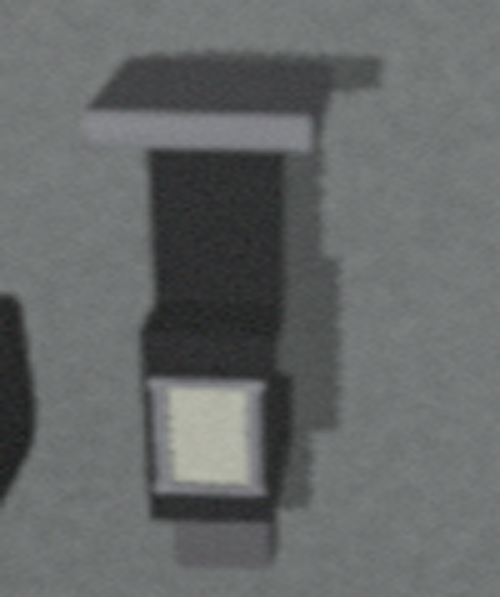

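The rail crops give the post-top centres as scene (281.4,219.1) and (436.5,229.7), and side (244.7,163.7) and (332.6,291.8). The collar body is centred at scene (403.7,229.3) and side (309.5,263.5). The marker crop shows the foot's lit upper face from (83,130) to (315,132) and the tab at (180–275, 520–565).

Run:
```python
from h import *
import pickle
D=pickle.load(open("v1.pkl","rb")); s,d,w=D["scene"],D["side"],D["wrist"]
r=[]
for a,b in [((281.4,219.1),(244.7,163.7)),((436.5,229.7),(332.6,291.8)),((403.7,229.3),(309.5,263.5))]:
    p,e=tri(s,a,d,b); r.append(p); print(p.round(4),round(e,4))
    print('  onz',onz(s,a,.212).round(4),onz(d,b,.212).round(4))
e=r[1]-r[0]; print("len",np.linalg.norm(e),"rail y yaw",np.degrees(np.arctan2(e[1],e[0])))
c=lambda u,v:(225+u/5,190+v/3.85)
F=[onz(w,c(u,v),.054) for u,v in[(83,112),(315,115),(83,143),(315,150)]]
print("foot",np.round(F,4)); e=F[1]-F[0]; print(np.hypot(*e[:2]),np.degrees(np.arctan2(e[1],e[0])))
T=[onz(w,c(u,v),.035) for u,v in[(177,566),(273,566)]]; print("tab end",np.round(T,4),"mid",np.mean(T,0))
```

```text
[0.7263 0.033  0.2055] 0.0009
  onz [0.7285 0.0366 0.212 ] [0.7229 0.0398 0.212 ]
[0.4645 0.3362 0.2057] 0.0012
  onz [0.4687 0.3376 0.212 ] [0.4635 0.3398 0.212 ]
[0.5189 0.2744 0.195 ] 0.0014
  onz [0.5274 0.2775 0.212 ] [0.5161 0.288  0.212 ]
len 0.40065694626876236 rail y yaw 130.80554509517341
foot [[ 0.4243 -0.1992  0.054 ]
 [ 0.4455 -0.1436  0.054 ]
 [ 0.4346 -0.2039  0.054 ]
 [ 0.4573 -0.1483  0.054 ]]
0.059491313508871935 69.16512376475363
tab end [[ 0.62   -0.2617  0.035 ]
 [ 0.63   -0.2335  0.035 ]] mid [ 0.62503286 -0.24762636  0.035     ]
```

```bash
python3 -m inch '[{"claw":0.4,"travel":[0.7,-0.6,-0.1],"turn":-0.01},{"claw":0.4,"travel":[0.7,-0.6,-0.1],"turn":-0.01},{"claw":0.4,"travel":[1.0,-0.75,-0.6],"turn":-0.01},{"claw":0.4,"travel":[1.0,-0.77,-0.8],"turn":-0.01},{"claw":0.4,"travel":[1.0,-0.77,-0.8],"turn":-0.01}]' 30
python3 -m inch '[{"claw":0.4,"travel":[0.09,-0.03,-0.1],"turn":0},{"claw":0.4,"travel":[0.09,-0.03,-0.1],"turn":0},{"claw":0.4,"travel":[0.09,-0.03,-0.1],"turn":0}]'
python3 - <<'E'
from h import *
import pickle
s=cam("scene")
im=cv2.imread("pics/scene1.png"); hsv=cv2.cvtColor(im,cv2.COLOR_BGR2HSV)
m=cv2.inRange(hsv,(105,130,50),(125,255,255)); m[:, :170]=0; m[:,240:]=0; m[:150]=0; m[220:]=0
P=np.array([onz(s,p,.03) for p in np.argwhere(m)[:,::-1].astype(float)])-np.array([.613,-.241,0])
a=np.radians(-21); Z=P[:,0]*np.cos(a)+P[:,1]*np.sin(a); Y=-P[:,0]*np.sin(a)+P[:,1]*np.cos(a)
print("blue rel z",Z.min(),Z.max(),"y",Y.min(),Y.max())
st,im=grab("wrist","wrist2"); print(st["position"],st["width"],st["ee_rot"])
c=cam("wrist",st); 
for p in [(.613,-.241,.035),(.6285,-.245,.035)]: print(proj(c,p))
E
```

```text
clock: 1.8
position: [0.5607, -0.2091, 0.1961]
ee_rot: [0.0, 0.189, 0.982, -0.0]
contact_force: [0.0, 0.3, 1.1]
width: 0.0598
gripper_force: 0.0
clock: 2.1
position: [0.5769, -0.2137, 0.1768]
ee_rot: [-0.001, 0.188, 0.982, 0.0]
contact_force: [-0.3, 0.4, 0.3]
width: 0.0598
gripper_force: 0.0
blue rel z 0.09804699862187351 0.27138974467655946 y -0.1059214599000883 0.028084648435375427
[ 0.57689894 -0.21374589  0.17679963] 0.059814398797871364 [-1.09383707e-03  1.87866699e-01  9.82193863e-01  3.48493032e-04]
[308.47410807 241.18276649]
[310.8393597  256.60708893]
```

View pics/wrist2.png

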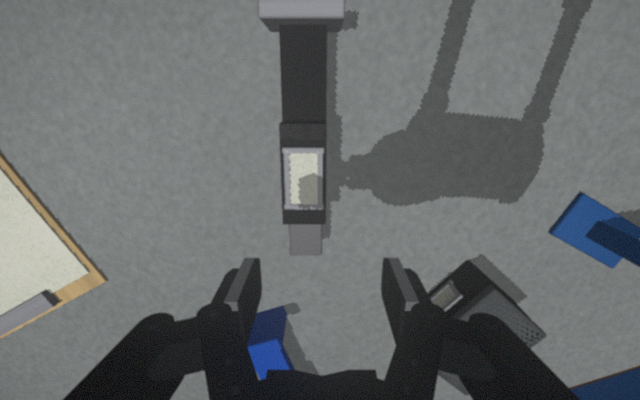

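The tab spans columns 290–322 and its end is at row 254. That matches the predicted grasp point to about 2 mm. I'll descend on the tab.

```bash
python3 -m inch '[{"claw":0.3,"travel":[0.175,-0.145,-0.1],"turn":0},{"claw":0.3,"travel":[0.175,-0.145,-0.3],"turn":0},{"claw":0.3,"travel":[0.175,-0.145,-0.5],"turn":0},{"claw":0.3,"travel":[0.175,-0.145,-0.65],"turn":0},{"claw":0.3,"travel":[0.175,-0.145,-0.65],"turn":0}]' 30
python3 -c "
from h import *;st,im=grab('wrist','wrist3');print(st['position'],st['contact_force']);c=cam('wrist',st)
print(proj(c,(.612,-.243,.035)),proj(c,(.6268,-.2475,.035)))
cv2.imwrite('pics/w3.png',im[150:,150:490])"
```

```text
clock: 2.65
position: [0.6092, -0.2412, 0.0451]
ee_rot: [-0.003, 0.187, 0.982, 0.001]
contact_force: [-0.2, 0.2, 1.0]
width: 0.0557
gripper_force: 0.0
[ 0.60924994 -0.24123331  0.04511966] [-0.22421943  0.24493291  1.03938034]
[321.16370717 284.49585776] [323.67517985 310.92447451]
```

View pics/w3.png

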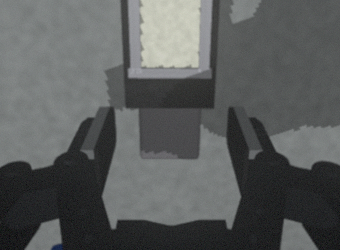

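The tab lies between the pads: columns 290–350, end at row 308. Now I'll go down and grip.

```bash
python3 -m inch '[{"claw":0.3,"travel":[0,0,-0.07],"turn":0},{"claw":0.3,"travel":[0,0,-0.09],"turn":0},{"claw":-1,"travel":[0,0,-0.09],"turn":0},{"claw":-1,"travel":[0,0,-0.09],"turn":0},{"claw":-1,"travel":[0,0,-0.09],"turn":0}]' 30
python3 -m inch '[{"claw":-1,"travel":[0,0,-0.0],"turn":0},{"claw":-1,"travel":[0,0,0],"turn":0},{"claw":-1,"travel":[0,0,0],"turn":0}]'
```

```text
clock: 3.2
position: [0.6128, -0.2432, 0.0304]
ee_rot: [0.001, 0.187, 0.982, -0.0]
contact_force: [-1.5, -0.0, 2.4]
width: 0.0297
gripper_force: 31.0
clock: 3.5
position: [0.6128, -0.2432, 0.0305]
ee_rot: [0.001, 0.187, 0.982, -0.0]
contact_force: [-2.6, 0.4, 5.8]
width: 0.0296
gripper_force: 31.3
```

```bash
python3 -m inch '[{"claw":-1,"travel":[-0.022,0.009,0.116],"turn":0},{"claw":-1,"travel":[-0.057,0.022,0.228],"turn":0},{"claw":-1,"travel":[-0.112,0.043,0.35],"turn":0},{"claw":-1,"travel":[-0.182,0.07,0.462],"turn":0},{"claw":-1,"travel":[-0.266,0.103,0.562],"turn":0}]' 30
python3 -m inch '[{"claw":-1,"travel":[0,0,0],"turn":0},{"claw":-1,"travel":[0,0,0],"turn":0}]'
python3 -c "
from h import *
for n in ('scene','side'): grab(n,n+'4')"
```

```text
clock: 4.0
position: [0.5584, -0.2219, 0.1417]
ee_rot: [-0.001, 0.187, 0.982, 0.0]
contact_force: [-1.3, 0.8, -3.8]
width: 0.0294
gripper_force: 30.8
clock: 4.2
position: [0.5588, -0.2221, 0.1421]
ee_rot: [0.0, 0.187, 0.982, 0.0]
contact_force: [-1.3, 0.6, 2.2]
width: 0.0293
gripper_force: 31.5
```

```bash
python3 -m inch '[{"claw":-1,"travel":[-0.096,0.037,0.087],"turn":0},{"claw":-1,"travel":[-0.203,0.079,0.159],"turn":0},{"claw":-1,"travel":[-0.318,0.123,0.214],"turn":0},{"claw":-1,"travel":[-0.408,0.158,0.243],"turn":0},{"claw":-1,"travel":[-0.5,0.194,0.263],"turn":0}]' 30
python3 -m inch '[{"claw":-1,"travel":[0,0,0.04],"turn":0},{"claw":-1,"travel":[0,0,0.1],"turn":0},{"claw":-1,"travel":[0,0,0.1],"turn":0},{"claw":-1,"travel":[0,0,0.1],"turn":0}]'
python3 - <<'E'
from h import *
st=get_state(); print(st["position"],st["moment"])
a,_=grab("scene","scene5"); grab("side","side5")
s=cv2.imread("pics/scene5.png");d=cv2.imread("pics/side5.png")
for n in("scene","side"): print(n,proj(cam(n),st["position"]),proj(cam(n),st["position"]-np.array([0,0,.192])))
E
```

```text
clock: 4.8
position: [0.4599, -0.1836, 0.1939]
ee_rot: [0.001, 0.188, 0.982, 0.0]
contact_force: [2.0, 1.0, -3.8]
width: 0.0296
gripper_force: 32.5
clock: 5.2
position: [0.4605, -0.1844, 0.2144]
ee_rot: [0.001, 0.187, 0.982, -0.0]
contact_force: [-0.6, -0.2, -5.6]
width: 0.0294
gripper_force: 32.2
[ 0.46050905 -0.18435485  0.21440265] [-0.06438639 -0.17060003 -0.03504298]
scene [300.24156751 120.17511515] [303.5669076  158.97123359]
side [371.71202179 120.81152659] [366.32512633 177.74748411]
```

```bash
python3 -m inch '[{"claw":-1,"travel":[0,0,-0.05],"turn":0},{"claw":-1,"travel":[0,0,-0.08],"turn":0},{"claw":-1,"travel":[0,0,-0.1],"turn":0},{"claw":-1,"travel":[0,0,-0.1],"turn":0}]' 30
python3 -m inch '[{"claw":-1,"travel":[0,0,-0.01],"turn":0},{"claw":-1,"travel":[0,0,-0.01],"turn":0}]'
```

```text
clock: 5.7
position: [0.4596, -0.1838, 0.1952]
ee_rot: [0.001, 0.187, 0.982, -0.0]
contact_force: [-0.1, 0.4, 2.9]
width: 0.0296
gripper_force: 33.3
clock: 5.9
position: [0.4607, -0.1842, 0.1949]
ee_rot: [0.002, 0.187, 0.982, -0.001]
contact_force: [-0.6, 0.7, 11.1]
width: 0.0296
gripper_force: 34.3
```

Contact came at the expected height, so I'll open and rise.

```bash
python3 -m inch '[{"claw":-0.1,"travel":[0,0,0.01],"turn":0},{"claw":0.3,"travel":[0,0,0.01],"turn":0},{"claw":0.3,"travel":[0,0,0.01],"turn":0},{"claw":0.3,"travel":[0,0,0.01],"turn":0}]'
python3 -m inch '[{"claw":0.3,"travel":[0,0,0.2],"turn":0},{"claw":0.3,"travel":[0,0,0.4],"turn":0},{"claw":0.3,"travel":[0,0,0.6],"turn":-0.04},{"claw":0.3,"travel":[0,0,0.7],"turn":-0.08},{"claw":0.3,"travel":[0,0,0.7],"turn":-0.12}]'
python3 -m inch '[{"claw":0.3,"travel":[0,0,0],"turn":-0.38},{"claw":0.3,"travel":[0,0,0],"turn":-0.38},{"claw":0.3,"travel":[0,0,0],"turn":-0.38},{"claw":0.3,"travel":[0,0,0],"turn":-0.38},{"claw":0.3,"travel":[0,0,0],"turn":-0.38}]'
python3 -m inch '[{"claw":0.3,"travel":[0,0,0],"turn":-0.15},{"claw":0.3,"travel":[0,0,0],"turn":-0.15},{"claw":0.3,"travel":[0,0,0],"turn":-0.15},{"claw":0.3,"travel":[0,0,0],"turn":-0.15}]'
python3 - <<'E'
from h import *
st,im=grab("wrist","wrist6"); c=cam("wrist",st); q=st["ee_rot"]; print(st["position"],np.degrees(2*np.arctan2(q[2],q[1]))-90, st["qpos"])
for z,x,y in[(.207,.46,-.184),(.207,.46,-.169)]: print(proj(c,(x,y,z)))
g=cv2.cvtColor(im,cv2.COLOR_BGR2GRAY); u,v=proj(c,(.46,-.184,.207)).astype(int)
print(g[v-60:v+60:5,u-60:u+60:5])
grab("scene","scene6");grab("side","side6")
E
```

```text
clock: 6.3
position: [0.4589, -0.1835, 0.1941]
ee_rot: [-0.0, 0.187, 0.982, 0.0]
contact_force: [0.5, -0.1, -0.5]
width: 0.0558
gripper_force: 0.0
clock: 6.8
position: [0.4605, -0.1844, 0.338]
ee_rot: [0.004, 0.371, 0.929, -0.0]
contact_force: [0.1, 0.7, -0.8]
width: 0.0556
gripper_force: 0.0
clock: 7.3
position: [0.4589, -0.1835, 0.334]
ee_rot: [-0.0, 0.685, 0.728, -0.0]
contact_force: [0.4, -0.1, -0.7]
width: 0.0554
gripper_force: 0.0
clock: 7.7
position: [0.459, -0.1835, 0.334]
ee_rot: [-0.0, 0.835, 0.55, -0.0]
contact_force: [-0.7, 0.0, 0.3]
width: 0.0556
gripper_force: 0.0
[ 0.45898674 -0.18349236  0.33399682] -23.220015711694217 [-5.21185597e-01  1.15186580e-01  1.50910681e+00  1.01245516e-05
  1.51796878e+00 -1.15920408e-01]
[322.90920267 199.8416791 ]
[315.6653222 183.7419173]
[[118  78  88  93  90  88  92  89  90 139 116 119 117 116 120 113 118 116
  119 118 121 118 121 119]
 [118  88  87  93  89  78  96  92  94 139 121 122 116 118 118 119 118 120
  120 116 117 121 122 118]
 [119 118  88  92  75  47  41 138 135 136 121 115 119 123 117 121 120 115
  120 122 124 119 123 119]
 
[... 1420 characters left out ...]
67  48  51  53  80 117 114 116 118 117 119 119 121 117 118 123 123
  120 119 122 120 122 119]
 [ 82  81  67  48  47  53 115 120 117 122 112 118 120 118 114 119 119 120
  120 117 121 125 118 121]
 [ 86  79  85  59  53  50 111 117 119 120 121 117 117 117 122 121 122 119
  123 125 117 121 123 120]
 [ 85  85  84  82  62  54 117 117 118 118 120 118 116 120 120 124 118 116
  122 122 119 121 117 118]
 [ 82  83 102  82  86  56 118 116 113 117 119 119 119 117 119 121 121 122
  123 117 120 121 117 118]
 [ 81 110 114 111  85 112 119 116 117 116 113 120 121 117 117 117 123 120
  119 120 120 119 124 121]
 [116 117 117 115 116 113 114 116 117 117 115 117 123 124 120 121 120 121
  124 123 124 124 115 122]]
```

Run:
```python
from h import *
st=get_state(); c=cam("wrist",st); im=cv2.imread("pics/wrist6.png"); g=cv2.medianBlur(cv2.cvtColor(im,cv2.COLOR_BGR2GRAY),5)
m=cv2.inRange(g,94,110); m[:120]=0;m[280:]=0;m[:,:180]=0;m[:,420:]=0
m=cv2.morphologyEx(m,cv2.MORPH_OPEN,np.ones((5,5)))
k,l,s,ce=cv2.connectedComponentsWithStats(m)
for i in range(1,k):
    if s[i,4]>120:
        r=cv2.minAreaRect(np.argwhere(l==i)[:,::-1].astype(np.float32)); B=np.array([onz(c,p,.207)[:2] for p in cv2.boxPoints(r)])
        print(s[i],ce[i].round(1),B.mean(0).round(4),np.linalg.norm(B[1]-B[0]).round(4),np.linalg.norm(B[2]-B[1]).round(4),[np.degrees(np.arctan2(*(B[j+1]-B[j])[::-1])).round(1) for j in(0,1)])
w=cv2.medianBlur(cv2.cvtColor(im,cv2.COLOR_BGR2GRAY),3)
print(w[140:280:6,190:330:5])
```

```text
[262 186  17  31 454] [269.9 201. ] [ 0.419  -0.1681] 0.0125 0.0266 [np.float64(-19.1), np.float64(-112.0)]
[[116 118 119 118 117 118 119 121 118 119 123 120 120 120 117 108  83  92
   92  92  90  92  90 131 108 119 119 118]
 [117 119 120 117 117 117 117 116 120 120 116 120 119 119 119 118  80  92
   91  60  44 116 132 135 111 122 116 117]
 [117 120 116 116 120 118 117 119 120 119 119 121 120 120 120 117 100  89
   73  42  42 114 138 138 116 117 120 117]
 [119 119 118 121 118 119 120 116 118 117 117 121 117 117  44  41  43  45
   43  43  41 110 138 139 115 122 123 121]
 [119 122 117 118 119 118 117 119 121 118 120 122 114  42  42  42  42  45
   45  42  40  43  43  94 114 119 119 122]
 [118 116 121 119 119 123 116 117 117 119 117 113  47  50  47  44  40  41
   44  49  49  51  50  79 113 120 121 118]
 [122 117 117 120 117 120 119 119 117 118 118 116  49  54  52  49  58  58
   55  50  51  56  54  69 124 119 120 122]
 [119 118 121 117 117 121 119 117 118 119 118 118  51  56  52  56  58  58
   53  52  49  58  53  59 119 120 121 120]
 [119 120 116 115 121 120 120 118 120 118 118 121  51  5
[... 1116 characters left out ...]
116 117 116 115  85  83  82  70  79  81  81  79  82  81  82  87 115 115
   83  92 118 119 118 117 117 120 119 119]
 [117 116 101  81  81  82  70  50  59  81  80  81  80  84 110 114 116 117
  114 116 118 118 119 116 115 117 122 123]
 [116  81  82  76  62  64  88  70  51  53  82  81  72  74  42 102 120 117
  117 116 118 118 115 115 118 121 119 121]
 [113  82  60  61  73  74  82  85  82  50  51  83  73  69  41  92 116 119
  117 117 116 118 114 114 117 121 117 118]
 [ 80  51  58  73 155 176  71  82  79  41  44  73  73  43  42  85 117 118
  119 121 118 118 119 117 121 116 119 122]
 [ 53  72  94 176 178 178 177  79  43  42  65  72  69  41  40  64 117 120
  113 117 116 118 116 114 119 119 122 120]]
```

```bash
cat > tab.py <<'E'
from h import *
import sys
def tab(name,lo=(94,110),box=None):
    st,im=grab("wrist",name); c=cam("wrist",st); g=cv2.medianBlur(cv2.cvtColor(im,cv2.COLOR_BGR2GRAY),5)
    m=cv2.inRange(g,*lo); m=cv2.morphologyEx(m,cv2.MORPH_OPEN,np.ones((5,5))); k,l,s,ce=cv2.connectedComponentsWithStats(m)
    for i in range(1,k):
        if 300<s[i,4]<6000 and 200<ce[i,0]<440 and ce[i,1]>120:
            r=cv2.minAreaRect(np.argwhere(l==i)[:,::-1].astype(np.float32)); B=np.array([onz(c,p,.207)[:2] for p in cv2.boxPoints(r)])
            print(s[i],ce[i].round(1),B.mean(0).round(4),[np.linalg.norm(B[j+1]-B[j]).round(4) for j in(0,1)],[np.degrees(np.arctan2(*(B[j+1]-B[j])[::-1])).round(1) for j in(0,1)])
    q=st["ee_rot"]; print(st["position"],np.degrees(2*np.arctan2(q[2],q[1]))-90); return c,st
E
python3 -c "
from h import *;import pickle;pickle.dump(cam('wrist'),open('c6.pkl','wb'))"
python3 -m inch '[{"claw":0.3,"travel":[-0.1,0.04,-0.1],"turn":0.01},{"claw":0.3,"travel":[-0.2,0.078,-0.2],"turn":0.01},{"claw":0.3,"travel":[-0.2,0.078,-0.25],"turn":0.01},{"claw":0.3,"travel":[-0.2,0.078,-0.25],"turn":0.01}]'
python3 -c "
from tab import *;tab('w7')"
```

```text
clock: 8.25
position: [0.4186, -0.1677, 0.2834]
ee_rot: [-0.001, 0.826, 0.564, -0.0]
contact_force: [-0.4, -0.4, 0.6]
width: 0.0555
gripper_force: 0.0
[313 205  22  39 782] [322.8 224.3] [ 0.4195 -0.1687] [np.float64(0.0139), np.float64(0.0279)] [np.float64(-21.3), np.float64(-110.5)]
[ 0.41861508 -0.16767204  0.2833574 ] -21.314050366771852
```

Two views give the same tab position with the top at 207 mm, and the tab is aligned with the tool. I'll regrasp it.

```bash
python3 -m inch '[{"claw":0.3,"travel":[0.004,-0.005,-0.2],"turn":0},{"claw":0.3,"travel":[0.004,-0.005,-0.35],"turn":0},{"claw":0.3,"travel":[0.004,-0.005,-0.445],"turn":0},{"claw":0.3,"travel":[0.004,-0.005,-0.445],"turn":0}]'
python3 -m inch '[{"claw":-1,"travel":[0,0,0],"turn":0},{"claw":-1,"travel":[0,0,0],"turn":0},{"claw":-1,"travel":[0,0,0],"turn":0},{"claw":-1,"travel":[0,0,0],"turn":0},{"claw":-1,"travel":[0,0,0],"turn":0}]' 50
python3 -c "
from h import *;print(get_state()['position'])"
```

```text
clock: 8.7
position: [0.4198, -0.1688, 0.1938]
ee_rot: [-0.002, 0.826, 0.564, -0.001]
contact_force: [-0.2, 0.1, -0.3]
width: 0.0554
gripper_force: 0.0
clock: 9.2
position: [0.42, -0.1692, 0.1969]
ee_rot: [0.001, 0.826, 0.564, 0.0]
contact_force: [-1.4, 0.2, 5.9]
width: 0.0152
gripper_force: 49.4
[ 0.41996396 -0.16918599  0.19689221]
```

```bash
python3 -m inch '[{"claw":-1,"travel":[0,0,0.15],"turn":0},{"claw":-1,"travel":[0,0,0.35],"turn":0},{"claw":-1,"travel":[0.1,0.1,0.52],"turn":0.04},{"claw":-1,"travel":[0.25,0.22,0.52],"turn":0.08},{"claw":-1,"travel":[0.4,0.36,0.52],"turn":0.12}]'
python3 -m inch '[{"claw":-1,"travel":[0.15,0.12,0],"turn":0.04},{"claw":-1,"travel":[0.28,0.25,0],"turn":0.08},{"claw":-1,"travel":[0.4,0.36,0],"turn":0.12},{"claw":-1,"travel":[0.5,0.45,0],"turn":0.16},{"claw":-1,"travel":[0.55,0.5,0],"turn":0.2}]'
python3 -m inch '[{"claw":-1,"travel":[0,0,0],"turn":0.025},{"claw":-1,"travel":[0,0,0],"turn":0.025},{"claw":-1,"travel":[0,0,0],"turn":0.025}]'
python3 - <<'E'
from h import *
import pickle
st,im=grab("wrist","wrist8"); c=cam("wrist",st); pickle.dump(c,open("c8.pkl","wb")); q=st["ee_rot"]; print(st["position"],np.degrees(2*np.arctan2(q[2],q[1]))-90,st["qpos"],st["contact_force"])
for p in[(.7257,.038,.2),(.694,.0745,.2),(.596,.188,.2),(.521,.276,.2),(.466,.3387,.2)]: print(p,proj(c,p).round(1))
grab("scene","scene8");grab("side","side8")
E
```

```text
clock: 9.7
position: [0.501, -0.0969, 0.3007]
ee_rot: [0.002, 0.704, 0.71, 0.001]
contact_force: [0.1, -0.2, -6.4]
width: 0.0148
gripper_force: 50.7
clock: 10.2
position: [0.6114, 0.0052, 0.298]
ee_rot: [-0.001, 0.449, 0.894, 0.001]
contact_force: [-1.0, -1.0, -6.6]
width: 0.0153
gripper_force: 50.8
clock: 10.5
position: [0.6094, 0.003, 0.2986]
ee_rot: [-0.001, 0.418, 0.909, -0.0]
contact_force: [-0.2, 0.0, -5.2]
width: 0.0152
gripper_force: 50.7
[0.60938396 0.00300282 0.29858502] 40.6315849500364 [-1.09147076e-01  3.07956523e-01  1.34026744e+00 -1.00311225e-04
  1.49512079e+00 -8.18294343e-01] [-0.16134127  0.02545884 -5.16686854]
(0.7257, 0.038, 0.2) [461.  270.5]
(0.694, 0.0745, 0.2) [470. 214.]
(0.596, 0.188, 0.2) [504.1 -17. ]
(0.521, 0.276, 0.2) [ 533.4 -259.2]
(0.466, 0.3387, 0.2) [ 537.8 -426.9]
```

Run:
```python
import cv2,numpy as np
im=cv2.imread("pics/wrist8.png"); g=cv2.medianBlur(im,3)
for v in(60,120,180,220): print(v,g[v,420:560:4].sum(1)//3, )
print((g[120,420:560:4,0].astype(int)-g[120,420:560:4,2]))
```

```text
60 [ 84  86  87  87  86  84  87  86  85  86  85  82  84  84  85  59  73  84
  89  98  92  95 128 129 132 129 122 126 126 129 125 125 124 124 125]
120 [ 89  90  96 109  90  90  87 128 128 133 129 127 128  67  75  85  90 100
  93 116 131 133 128 124 128 130 129 132 126 129 130 122 129 128 129]
180 [ 81  80  78  78  88  91 127 127 133 127 129  86 114 133 145 141 127 130
 129 129 130 133 133 131 131 131 127 130 129 129 130 129 128 128 134]
220 [ 54  55  54  56 105 126 127 128 132  97 100 124 140 142 132 128 132 134
 133 132 128 132 129 133 130 134 134 136 132 134 131 131 130 128 133]
[1 2 2 6 2 2 2 3 2 3 3 3 3 4 2 3 4 5 5 3 5 4 3 4 2 3 3 3 4 4 3 2 3 1 4]
```

The bar centreline in the wrist view (row 120, column 484) matches the prediction within a pixel. Now I'll insert the hook.

```bash
python3 -m inch '[{"claw":-1,"travel":[0.05,0.043,-0.093],"turn":0},{"claw":-1,"travel":[0.15,0.129,-0.093],"turn":0},{"claw":-1,"travel":[0.25,0.215,-0.093],"turn":0},{"claw":-1,"travel":[0.335,0.289,-0.093],"turn":0},{"claw":-1,"travel":[0.335,0.289,-0.093],"turn":0}]'
python3 -m inch '[{"claw":-1,"travel":[0.03,0.026,0],"turn":0},{"claw":-1,"travel":[0.06,0.052,0],"turn":0},{"claw":-1,"travel":[0.084,0.072,0],"turn":0},{"claw":-1,"travel":[0.084,0.072,0],"turn":0}]'
python3 - <<'E'
from h import *
st,im=grab("wrist","wrist9"); c=cam("wrist",st); print(st["position"],st["moment"])
for s in(-.15,0,.1): print(proj(c,(.596-.653*s,.188+.757*s,.2)).round(1))
g=cv2.medianBlur(im,3).sum(2)//3
for v in(20,80,140): print(v,g[v,300:440:4])
grab("scene","scene9");grab("side","side9")
E
```

```text
clock: 11.15
position: [0.6793, 0.063, 0.2802]
ee_rot: [0.001, 0.416, 0.909, 0.002]
contact_force: [-1.3, -1.1, -5.5]
width: 0.0156
gripper_force: 50.8
clock: 11.55
position: [0.6944, 0.0758, 0.2808]
ee_rot: [0.0, 0.417, 0.909, 0.001]
contact_force: [-0.3, -0.3, -5.9]
width: 0.0149
gripper_force: 50.7
[0.69440049 0.07575989 0.280753  ] [-0.05934531 -0.00532558 -0.07228275]
[320.2 222.9]
[319.8 -30.9]
[ 319.6 -266.5]
20 [118 100 117 126 136 136 121 104  86 119 118 120 118  84  83  82  89 124
 123 120 120 122 122 120 118 117 123 125 122 122 125 121 120 107  80]
80 [122 107  81  88  93  99  91  85 119 125 121 122 120  86  83  85 121 108
  87  86  86  87  86  80  82  85  83  81  82  81  83  81  81  82  80]
140 [126 125 112 128 141 138 124 103  86  87  88  87  87  88  86  87  86  88
  85  83  85  89 123 127 129 126 124 124 124 124 124 119 123 117 124]
```

The bar is centred under the tool within about 1 mm and there is no contact. Lowering.

```bash
python3 -m inch '[{"claw":-1,"travel":[0,0,-0.05],"turn":0},{"claw":-1,"travel":[0,0,-0.1],"turn":0},{"claw":-1,"travel":[0,0,-0.135],"turn":0},{"claw":-1,"travel":[0,0,-0.135],"turn":0}]'
python3 -m inch '[{"claw":-1,"travel":[0,0,-0.01],"turn":0},{"claw":-1,"travel":[0,0,-0.02],"turn":0},{"claw":-1,"travel":[0,0,-0.02],"turn":0}]'
```

```text
clock: 12.1
position: [0.6925, 0.0752, 0.2514]
ee_rot: [-0.002, 0.417, 0.909, -0.001]
contact_force: [-0.6, 0.7, -6.3]
width: 0.0152
gripper_force: 50.7
clock: 12.4
position: [0.694, 0.0752, 0.2504]
ee_rot: [0.001, 0.417, 0.909, 0.0]
contact_force: [1.1, -0.2, -5.6]
width: 0.0151
gripper_force: 51.0
```

```bash
for i in 1 2; do python3 -m inch '[{"claw":-1,"travel":[0,0,-0.007],"turn":0},{"claw":-1,"travel":[0,0,-0.007],"turn":0}]' | egrep "pos|contact"; done
```

```text
position: [0.694, 0.0752, 0.2501]
contact_force: [-1.3, -0.1, 1.7]
position: [0.694, 0.0752, 0.25]
contact_force: [-3.0, -0.7, 7.3]
```

Seated: the bar carries the marker with TCP at z 0.250. I'll ease the pressure and slide part of the way.

```bash
python3 -m inch '[{"claw":-1,"travel":[0,0,0.009],"turn":0},{"claw":-1,"travel":[-0.065,0.076,0.009],"turn":0},{"claw":-1,"travel":[-0.131,0.151,0.009],"turn":0},{"claw":-1,"travel":[-0.196,0.227,0.009],"turn":0},{"claw":-1,"travel":[-0.261,0.303,0.009],"turn":0}]' | egrep "pos|contact"
python3 -m inch '[{"claw":-1,"travel":[-0.065,0.076,0],"turn":0},{"claw":-1,"travel":[-0.131,0.151,0],"turn":0},{"claw":-1,"travel":[-0.196,0.227,0],"turn":0},{"claw":-1,"travel":[-0.261,0.303,0],"turn":0},{"claw":-1,"travel":[-0.261,0.303,0],"turn":0}]' | egrep "pos|contact"
python3 - <<'E'
from h import *
st,im=grab("wrist","wrist10"); c=cam("wrist",st); print(st["position"])
P=lambda s,z=.2,x=0:proj(c,(.596-.653*s+.757*x,.188+.757*s+.653*x,z)).round(1)
print(P(0),P(.106),P(.106,.22),P(.126,.22),P(.116,.238))
g=cv2.medianBlur(im,3).sum(2)//3
print("u0=260 step6");
for v in range(0,160,5): print(v,g[v,260:384:6])
E
```

```text
position: [0.6432, 0.1351, 0.2503]
contact_force: [2.9, -3.4, 3.6]
position: [0.5875, 0.1994, 0.25]
contact_force: [-3.6, 4.4, 7.0]
[0.58745314 0.19939148 0.24995212]
[320.4 262.8] [320.6  78.1] [320.7  76. ] [320.7  26.7] [320.8  46. ]
u0=260 step6
0 [ 85  83  84  65  65  64  63  98 123 134 134 116  85  88  87  86  60  62
  99 118 118]
5 [ 84  85  84  64  65  64  70  98 122 133 133 116  88  88  88  86  64  62
 110 119 120]
10 [ 85  84  85  65  64  65  86  96 123 133 137 117  89  90  87  87  62  66
  97 125 119]
15 [ 86  84  85  64  64  65  90  99 124 133 136 117  87  88  85  82  62  67
  96 124 124]
20 [ 84  86  84  81  82  84  81  97 123 135 135 119  93 121 117 120  81  86
 103 120 122]
25 [ 86  86  87  84  84  82  84  95 123 134 136 120  93 122 120 119  83  83
 105 126 119]
30 [ 87  87  89  86  84  84  84  93 123 135 137 116  79  74  62 109  83  82
  97 101 121]
35 [ 88  86  87  85  83  86  85  92  93  82  84  66  68  58  62  59  85  85
  86  85 121]
40 [128 115  87  87  84  87  82  82  82  82  82  81  66  56  59  55  84  83
  82  83 122]
45 [123 126 128 116  86  77  75  82  82  8
[... 1339 characters left out ...]
5 124 108  87  92 132 119  87  86  87  86  87  86
  86  87  88]
125 [129 124 125 127 127 129 123 111  84  92  99 104  81  88  85  88  87  86
  83  87  87]
130 [124 124 125 125 129 126 124 114  86  92  98  91  80  89  86  88  86  87
  87  88  86]
135 [125 126 128 125 127 126 125 113  85  91  99  92  81  87  86  88  86  85
  86  86  85]
140 [128 126 127 126 126 125 125 109  85  92  98  91  81  86  87  86  85  86
  87  89  87]
145 [125 122 125 122 125 124 123 115  85  91  99  90  80  86  86  88  89  87
  87  86  85]
150 [130 126 127 126 126 123 126 117  85  92  98  91  80  86  86  85  86  85
  88  89  86]
155 [124 124 123 127 122 123 100 100 102  93  98  92  80  83  82  88  87  99
 123  98 115]
```

The wrist image puts the collar's near face at about row 82, about 71 mm of slide ahead. I'll close most of it, then creep.

```bash
python3 -m inch '[{"claw":-1,"travel":[-0.05,0.058,0.004],"turn":0},{"claw":-1,"travel":[-0.11,0.127,0.004],"turn":0},{"claw":-1,"travel":[-0.16,0.185,0.004],"turn":0},{"claw":-1,"travel":[-0.19,0.22,0.004],"turn":0},{"claw":-1,"travel":[-0.19,0.22,0.004],"turn":0}]' | egrep "pos|contact"
python3 -m inch '[{"claw":-1,"travel":[0,0,0],"turn":0},{"claw":-1,"travel":[0,0,0],"turn":0}]' | egrep "pos|contact"
for i in 1 2; do python3 -m inch '[{"claw":-1,"travel":[-0.003,0.004,0],"turn":0},{"claw":-1,"travel":[-0.007,0.008,0],"turn":0},{"claw":-1,"travel":[-0.007,0.008,0],"turn":0}]' | egrep "pos|contact"; done
```

```text
position: [0.5507, 0.2417, 0.2501]
contact_force: [0.6, -0.1, 4.7]
position: [0.5507, 0.2416, 0.25]
contact_force: [-1.6, 1.9, 5.4]
position: [0.5505, 0.2418, 0.2501]
contact_force: [0.3, -2.1, 4.8]
position: [0.5503, 0.2421, 0.2502]
contact_force: [3.9, -4.5, 4.8]
```

```bash
python3 -m inch '[{"claw":-1,"travel":[0,0,0.006],"turn":0},{"claw":-1,"travel":[0,0,0.006],"turn":0}]' | egrep "pos|contact"
for i in 1 2 3; do python3 -m inch '[{"claw":-1,"travel":[-0.003,0.004,0],"turn":0},{"claw":-1,"travel":[-0.007,0.008,0],"turn":0},{"claw":-1,"travel":[-0.007,0.008,0],"turn":0}]' | egrep "pos|contact"; done
```

```text
position: [0.5488, 0.2432, 0.2502]
contact_force: [3.0, -1.4, 0.8]
position: [0.5466, 0.2454, 0.2503]
contact_force: [2.0, -2.0, -1.1]
position: [0.5449, 0.2473, 0.2503]
contact_force: [0.5, -1.4, -2.2]
position: [0.5436, 0.2488, 0.2504]
contact_force: [0.8, -1.5, -4.3]
```

```bash
for i in 1 2 3; do python3 -m inch '[{"claw":-1,"travel":[-0.003,0.004,0],"turn":0},{"claw":-1,"travel":[-0.006,0.007,-0.001],"turn":0},{"claw":-1,"travel":[-0.006,0.007,-0.001],"turn":0}]' | egrep "pos|contact"; done
```

```text
position: [0.5434, 0.2491, 0.2504]
contact_force: [2.2, -4.1, -4.9]
position: [0.5431, 0.2495, 0.2505]
contact_force: [4.0, -6.9, -4.1]
position: [0.5429, 0.2498, 0.2506]
contact_force: [5.9, -8.9, -4.0]
```

Resistance along the rail rose to about 10 N with almost no motion and a light load on the bar, so the hook is against the collar. I'll ease off the push and look.

```bash
python3 -m inch '[{"claw":-1,"travel":[0.006,-0.007,-0.002],"turn":0},{"claw":-1,"travel":[0.01,-0.011,-0.003],"turn":0},{"claw":-1,"travel":[0.01,-0.011,-0.003],"turn":0}]' | egrep "pos|contact"
python3 - <<'E'
from h import *
_,w=grab("wrist","w11");_,s=grab("scene","s11");_,d=grab("side","d11")
v=np.zeros((600,800,3),np.uint8)
v[:300,:400]=cv2.resize(w[130:355,170:470],(400,300))
v[:300,400:]=cv2.resize(s[160:280,340:500],(400,300),interpolation=cv2.INTER_CUBIC)
v[300:,:400]=cv2.resize(d[190:340,220:420],(400,300),interpolation=cv2.INTER_CUBIC)
v[300:,400:]=cv2.resize(w[:150,220:420],(400,300),interpolation=cv2.INTER_CUBIC)
cv2.imwrite("pics/m11.png",v)
E
```

```text
position: [0.5433, 0.2493, 0.2504]
contact_force: [2.5, -5.2, -0.3]
```

View pics/m11.png

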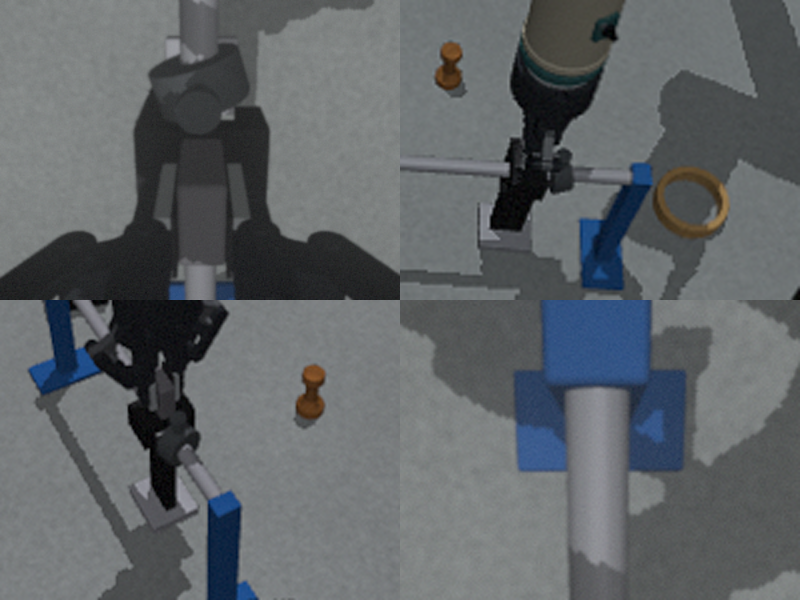

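The montage shows the hook over the bar and against the collar: wrist crop (200,130), scene crop (550,170), side crop (175,440). The foot hangs free. I'll ease the remaining push, release gently and retreat upward.

```bash
python3 -m inch '[{"claw":-1,"travel":[0.004,-0.005,-0.002],"turn":0},{"claw":-1,"travel":[0.004,-0.005,-0.002],"turn":0}]' | egrep "pos|contact"
python3 -m inch '[{"claw":-0.4,"travel":[0,0,0],"turn":0},{"claw":-0.2,"travel":[0,0,0],"turn":0},{"claw":0.2,"travel":[0,0,0],"turn":0},{"claw":0.3,"travel":[0,0,0],"turn":0},{"claw":0.3,"travel":[0,0,0],"turn":0}]'
python3 -m inch '[{"claw":0.3,"travel":[0,0,0.05],"turn":0},{"claw":0.3,"travel":[0,0,0.15],"turn":0},{"claw":0.3,"travel":[0,0,0.3],"turn":0},{"claw":0.3,"travel":[0,0,0.5],"turn":0},{"claw":0.3,"travel":[0,0,0.5],"turn":0}]'
python3 - <<'E'
from h import *
for i in range(2):
    for n in("wrist","scene","side"): grab(n,f"{n}12{i}")
st=get_state(); c=cam("wrist",st); print(st["position"])
a=[cv2.imread(f"pics/{n}12{i}.png").astype(int) for n in("wrist","scene","side") for i in(0,1)]
print([int(cv2.absdiff(a[k].astype(np.uint8),a[k+1].astype(np.uint8)).max()) for k in(0,2,4)])
P=lambda s,z,x=0:proj(c,(.596-.653*s+.757*x,.188+.757*s+.653*x,z)).round(1)
print("tab",P(.0805,.26),"crown right/left edge",P(.0625,.22),P(.0985,.22),"collar",P(.106,.22),P(.126,.22))
g=cv2.medianBlur(cv2.imread("pics/wrist120.png"),3).sum(2)//3
u,v=P(.0905,.22).astype(int)
for r in range(v-70,v+90,5): print(r,g[r,u-40:u+44:6])
E
```

```text
position: [0.5435, 0.2492, 0.2502]
contact_force: [0.4, -4.6, 3.4]
clock: 18.3
position: [0.5434, 0.2498, 0.2491]
ee_rot: [-0.0, 0.417, 0.909, 0.0]
contact_force: [-0.3, 0.3, 0.4]
width: 0.0552
gripper_force: 0.0
clock: 18.8
position: [0.5458, 0.2503, 0.3562]
ee_rot: [0.005, 0.417, 0.909, 0.004]
contact_force: [0.1, 1.3, 0.1]
width: 0.0558
gripper_force: 0.0
[0.54291852 0.24927248 0.34782566]
[128, 140, 96]
tab [322.6 219. ] crown right/left edge [322.4 221.1] [322.5 180.1] collar [322.5 171. ] [322.5 146.1]
119 [120 118 118 119 106 128 120  84  84  80  81  83  82  81]
124 [119 124 119 119 105 130 123  81  81  82  81  82  85  81]
129 [118 121 119 119 101 129 122  82  82  83  82  84  82  83]
134 [119 113 120 115  80 103 121  81  79  81  82  85  83  83]
139 [119 118 117 141  95  84 116  57  50  87  83  84  99  84]
144 [116 115 121 102  63  65  56  56  54  73  84  82 120 116]
149 [116 117  53  51  56  55  58  58  55  54  84  82 118 120]
154 [118 119  57  54  54  56  56  56  55  50  81  84 116 118]
159 [121 115  54  54  56  57  57  58  55  54  84  85 116 121]
164 [118  94  46  53  58  57
[... 697 characters left out ...]
3  81 102 119 114]
224 [118 113 118 118 103 102 102 100 118 117  82 101 120 119]
229 [117 120 117 117 111 101 101  97 118 117  81 110 122 121]
234 [117 118 118 118 115 124 122 103 119 120  82 110 116 120]
239 [118 120 117 119 114 124 123 106 119 114  83 111 119 119]
244 [122 119 119 117 115 121 124 106 120 118  85 112 118 118]
249 [115 117 117 118 116 124 123 104 118 117  84 111 118 121]
254 [118 118 121 118 116 121 123 104 120 117  86 112 121 117]
259 [117 120 117 116 121 121 121 106 118 118  82 114 119 117]
264 [118 118 116 120 114 122 121 106 121 116  82 118 118 120]
269 [117 117 117 120 116 121 123 103 120 116  83 116 119 118]
274 [118 119 119 116 116 122 122 107 119 114  84 118 117 120]
```

Run:
```python
from h import *
st,im=grab("wrist","w13"); c=cam("wrist",st); print(st["position"],st["qd"].round(3).max())
P=lambda s,z,x=0:proj(c,(.596-.653*s+.757*x,.188+.757*s+.653*x,z)).round(1)
print("crown L edge if s=.083:",P(.101,.22,-.02),P(.101,.208,0),"R",P(.065,.22,-.02),"face .1036",P(.1036,.22),P(.1236,.22),P(.1036,.214,.014),P(.1036,.207,.019))
g=im.sum(2)//3
print("cols",list(range(290,350,3)))
for r in range(150,186): print(r,g[r,290:350:3])
```

```text
[0.54291852 0.24927248 0.34782566] 0.001
crown L edge if s=.083: [297.8 177.1] [322.4 173.5] R [298.8 218.4] face .1036 [322.5 173.9] [322.5 149.2] [339.4 172.2] [344.9 170.2]
cols [290, 293, 296, 299, 302, 305, 308, 311, 314, 317, 320, 323, 326, 329, 332, 335, 338, 341, 344, 347]
150 [121 115 120 107  71  49  49  48  51  58  52  60  57  58  54  53  49  52
  81  79]
151 [121 116 118  84  50  53  47  47  49  52  54  61  64  59  57  59  56  53
  82  80]
152 [120 114 108  56  51  49  44  50  56  56  57  54  62  62  51  54  57  44
  78  85]
153 [119 114  90  49  50  48  57  55  51  58  59  58  56  57  58  51  53  48
  76  83]
154 [120 119  69  47  51  50  52  54  57  58  58  58  60  60  53  57  57  52
  72  90]
155 [121 119  72  54  54  59  57  52  59  58  58  58  60  60  55  56  54  54
  72  84]
156 [120 122  79  53  51  58  51  54  57  53  53  51  58  58  56  57  55  52
  57  79]
157 [120 121  90  46  54  52  58  55  55  53  63  54  59  56  55  56  55  51
  62  85]
158 [120 122  96  54  53  57  58  59  55  55  76  56  50  56  51  57  52  51
  59  83]
159 [120 122 106  49  58  53  59  5
[... 1424 characters left out ...]
3  74  40
  31  38]
176 [ 90  41  40  45  44  51  51  51  63  60  58  56  54  73 116 113  66  31
  39  41]
177 [74 45 42 43 44 54 48 47 52 49 59 53 54 54 74 75 51 40 40 44]
178 [63 45 45 43 37 39 46 43 44 42 49 45 42 46 47 47 35 38 43 37]
179 [56 45 39 41 40 46 37 40 36 36 42 38 38 44 40 33 36 39 36 37]
180 [52 44 47 44 40 38 40 37 40 39 41 42 44 42 38 40 41 47 39 38]
181 [60 44 49 47 44 40 45 44 41 42 38 39 36 34 39 43 37 38 39 44]
182 [57 50 53 43 44 45 45 46 42 41 44 39 46 45 43 43 38 43 42 43]
183 [62 58 53 50 46 45 43 45 45 42 45 41 43 41 45 41 43 48 39 44]
184 [64 54 60 50 52 47 46 43 43 41 41 48 45 45 42 41 41 42 49 47]
185 [66 57 57 57 55 48 42 43 52 46 49 51 47 51 42 41 42 45 53 50]
```

Run:
```python
from h import *
g=cv2.imread("pics/w11.png").astype(int).sum(2)//3
print("cols",list(range(270,376,5)))
for r in range(160,262,3): print(r,g[r,270:376:5])
for n in("side","scene"):
    for f in((n[0] if n=="scene" else "d")+"11",n+"121"):
        h=cv2.imread(f"pics/{f}.png").astype(int).sum(2)//3; c=cam(n)
        Q=[proj(c,(.596-.653*s,.188+.757*s,.212)) for s in np.arange(.05,.16,.004)]
        print(f,[(round(float(q[0])),int(cv2.remap(h.astype(np.float32),np.float32([[q[0]]]),np.float32([[q[1]]]),1)[0,0])) for q in Q])
```

```text
cols [270, 275, 280, 285, 290, 295, 300, 305, 310, 315, 320, 325, 330, 335, 340, 345, 350, 355, 360, 365, 370, 375]
160 [129 130 126 125 130 139 145  94  88  92  98  93  87  97 101  99  89  92
  86 126 132 122]
163 [129 125 127 129 126 145 156 102  91  93  95  94  86  55  54  64  84  87
  86 119 132 130]
166 [125 130 128 126 131 144 154 109 113  91  96  91  89  48  50  43  89  91
  90 130 126 131]
169 [129 128 128 122 136 145 155 108 127  95  98  99  87  51  51  52  80  90
  91 131 126 128]
172 [129 126 129 127 131 141  94  84 125 137 143  91  56  52  54  56  63  84
  89 128 129 127]
175 [129 127 129 127 129  68  51  68 113 126 101  52  52  56  58  56  54  87
  86 126 127 129]
178 [134 127 130 122  57  53  49  52  65  56  52  53  61  59  52  58  59  87
  90 125 123 129]
181 [125 126 127  64  56  55  52  49  47  45  51  57  61  57  61  51  54  88
  91 126 127 128]
184 [123 124 113  52  55  54  52  47  59  70  59  62  60  58  59  54  55  86
  89 130 130 128]
187 [125 132 113  55  56  56  66  77  80  63  61  59  57  54  62  57  56  74
  86 126 127 127]
190 [125 127 124  67  70  72  76  
[... 2829 characters left out ...]
316, 135), (317, 135), (318, 116), (319, 83), (320, 81)]
s11 [(379, 124), (381, 126), (382, 126), (384, 33), (385, 33), (387, 49), (388, 76), (390, 8), (392, 10), (393, 18), (395, 23), (396, 37), (398, 47), (399, 51), (401, 25), (403, 23), (404, 30), (406, 44), (407, 47), (409, 73), (410, 78), (412, 78), (414, 79), (415, 79), (417, 117), (418, 126), (420, 125), (421, 125)]
scene121 [(379, 126), (381, 126), (382, 126), (384, 39), (385, 32), (387, 48), (388, 47), (390, 46), (392, 46), (393, 45), (395, 43), (396, 42), (398, 32), (399, 36), (401, 43), (403, 43), (404, 39), (406, 42), (407, 48), (409, 96), (410, 127), (412, 127), (414, 125), (415, 126), (417, 91), (418, 77), (420, 80), (421, 79)]
```

Run:
```python
from h import *
s,im=grab("scene","s14"); c=cam("scene"); g=im.astype(int).sum(2)//3
pr=lambda s,z,x=0:proj(c,(.596-.653*s+.757*x,.188+.757*s+.653*x,z)).round(1)
print(pr(.06,.2),pr(.098,.2),pr(.106,.2),pr(.126,.2),"screw",pr(.116,.238),"crown top front corners",pr(.097,.22,.027),pr(.097,.22,-.027))
print("cols 378..416")
for r in range(212,246): print(r,*["%3d"%x for x in g[r,378:417]])
```

```text
[382.4 227.9] [397.2 228.9] [400.3 229.1] [408.  229.6] screw [406.7 222.2] crown top front corners [398.2 234.7] [397.8 215.9]
cols 378..416
212 119 117 119 117 117 118 119 121 119 117 118 120 115 115 113 120  91  74  44  10  14  15  21  16  13  17  10   7   7   8  36  99 117 115 113 114 118 119 116
213 118 119 118 118 117 117 120 123 120 118 117 115 119 119 119 121  98  71  41  13  12  12  19  10  18  38 104 121  94  93 100 121 116 114 118 115 119 119 118
214 117 118 122 115 113 115 119 120 125 121 102 103 104 105 104 103 103 122  64  39  38  42   5   4  18  87 119 118 115 117 118 119 117 115 115 115 115 118 118
215 118 116 120 121 118 123  76 101 103  76 100  96  94  95 101 100  99 102 100  68  61  91 128 124 120 118 116 115 114 114 116 118 117 116 119 116 116 117 117
216 117 118 120 122 123 100  28  26  25  43 101  96  98  95  96  95  94  96  98  54  60  78 122 118 116 116 118 117 116 112 113 116 117 116 118 115 115 116 116
217 115 115 117 121 123  97  34  29  27  41 104  98  97  97  96  96  96  98 100  58  55  76 120 116 117 121 119 117 116 116 115 115 115 117 116 116 116 118 11
[... 3781 characters left out ...]
 118 119 121 121 119 120 119 116 115 115 120 121 120 121 121
242 138  45  11  11  15   9  10   7   5  12   8  11  14   8  12  52 126 118 121 120 121 120 119 120 118 119 120 119 118 117 120 117 116 115 120 122 122 121 120
243 141  15   6   7  10  11  12   6   9  15   8  16  11   8   8  62 125 118 118 121 119 117 116 118 116 119 119 119 117 114 121 119 118 119 117 122 118 121 120
244 111  12  10  11   8  17   8  14  14  11  12   6   7   6  34 116  90 117 119 121 119 117 118 118 116 118 118 118 119 119 118 119 119 117 118 119 117 118 122
245  41   4   6  10   5   5  14   8  13   8   9  15   8  15  60 148  91 122 119 120 120 120 120 119 120 121 119 117 119 118 117 122 121 119 117 117 117 120 120
```

Both the wrist and the scene views now show a sliver of bar between hook and collar, a gap of about 5–7 mm. The marker stopped short, so I'll nudge it on with closed fingertips from behind and watch the force.

```bash
python3 -m inch '[{"claw":-1,"travel":[0.134,-0.155,0],"turn":0},{"claw":-1,"travel":[0.134,-0.155,0],"turn":0},{"claw":-1,"travel":[0.134,-0.155,-0.1],"turn":0},{"claw":-1,"travel":[0.134,-0.155,-0.2],"turn":0},{"claw":-1,"travel":[0.134,-0.155,-0.2],"turn":0}]' 20
python3 -m inch '[{"claw":-1,"travel":[0,0,-0.15],"turn":0},{"claw":-1,"travel":[0,0,-0.25],"turn":0},{"claw":-1,"travel":[0,0,-0.3],"turn":0},{"claw":-1,"travel":[0,0,-0.3],"turn":0},{"claw":-1,"travel":[0,0,-0.3],"turn":0}]'| egrep "pos|contact|width"
python3 -m inch '[{"claw":-1,"travel":[-0.01,0.012,0],"turn":0},{"claw":-1,"travel":[-0.02,0.023,0],"turn":0},{"claw":-1,"travel":[-0.02,0.023,0],"turn":0}]'| egrep "pos|contact"
```

```text
clock: 19.7
position: [0.5685, 0.2181, 0.3057]
ee_rot: [-0.003, 0.417, 0.909, -0.002]
contact_force: [-0.8, -0.0, -0.4]
width: 0.0001
gripper_force: 0.0
position: [0.5709, 0.2187, 0.2503]
contact_force: [0.1, 1.2, 0.2]
width: -0.0
position: [0.5662, 0.2236, 0.25]
contact_force: [0.0, -0.4, 0.6]
```

```bash
for i in 1 2 3 4 5; do python3 -m inch '[{"claw":-1,"travel":[-0.003,0.004,0],"turn":0},{"claw":-1,"travel":[-0.006,0.007,0],"turn":0},{"claw":-1,"travel":[-0.006,0.007,0],"turn":0}]' | egrep "pos|contact"; done
```

```text
position: [0.565, 0.2245, 0.2492]
contact_force: [0.3, -0.2, 0.4]
position: [0.5638, 0.2259, 0.2491]
contact_force: [-0.2, -0.3, -0.2]
position: [0.5626, 0.2274, 0.2492]
contact_force: [-1.0, 0.4, -0.1]
position: [0.5614, 0.2288, 0.2492]
contact_force: [-0.3, -0.6, -0.6]
position: [0.561, 0.2295, 0.2494]
contact_force: [1.8, -1.8, 0.2]
```

```bash
for i in 1 2 3; do python3 -m inch '[{"claw":-1,"travel":[-0.003,0.004,0],"turn":0},{"claw":-1,"travel":[-0.006,0.007,0],"turn":0},{"claw":-1,"travel":[-0.006,0.007,0],"turn":0}]' | egrep "pos|contact"; done
python3 -c "
from h import *
s,im=grab('scene','s15'); g=im.astype(int).sum(2)//3
for r in range(226,234): print(r,g[r,378:412])"
```

```text
position: [0.5605, 0.2306, 0.25]
contact_force: [4.3, -4.2, 1.5]
position: [0.5603, 0.2319, 0.2505]
contact_force: [4.5, -4.7, 3.8]
position: [0.56, 0.2331, 0.2509]
contact_force: [5.9, -5.5, 3.7]
226 [132 133 138  54  10  20  25  22  50  48  45  49  44  21  27  24  40  47
  49  46  48  23  24  43  43  27  34  34  39  40  52  87 103 106]
227 [137 138 103 103  60  38  11  15  40  45  48  47  25  19  23  32  78  50
  48  48  49   8  28  44  43  46  39  40  44  44  47  91 126 122]
228 [111 114  88  90  96  99  80   9   9  14  13   9  11   8  13  11   7  11
  15   9  10  17  27  37  50  46  43  46  45  45  64 120 132 129]
229 [ 91  96  84  84  84  87  71   0  11   8  12  10  11  12  17  16   9  12
  12  10  12   9  24  33  46  46  48  46  45  45  58 109 136 135]
230 [ 75  54  53  74  78  77  83   4   9   9  17  11   9  17  10  12  12  12
  14  14   8  18  18  26  48  47  45  44  47  55  53  95 117 117]
231 [94 15 10 10  9  6 16  2 17 10  7 10 13 17 12  8 12 15 12 12 15 15 20 27
 45 45 41 41 45 55 53 71 95 95]
232 [125  21   8  10   6  12   3   7  16  10  11   8  10   9  13   6  13  10
   9  13  14  15  17  29  42  41  40  41  42  48  48  58  75  73]
233 [129  23  19  10  13  11  14  11   7   8  17  15  10  12  14  10  17   8
  13  13   3  10  19  24  39  39  40  41  41  46  47  84 126 117]
```

```bash
python3 -m inch '[{"claw":-1,"travel":[0.05,-0.058,0],"turn":0},{"claw":-1,"travel":[0.1,-0.116,0],"turn":0},{"claw":-1,"travel":[0.1,-0.116,0.2],"turn":0},{"claw":-1,"travel":[0.05,-0.058,0.5],"turn":0},{"claw":-1,"travel":[-0.1,0.1,0.5],"turn":0}]' | egrep "pos|contact"
python3 -m inch '[{"claw":-1,"travel":[0,0,0],"turn":0},{"claw":-1,"travel":[0,0,0],"turn":0},{"claw":-1,"travel":[0,0,0],"turn":0}]' | egrep "pos|contact"
python3 - <<'E'
from h import *
s,im=grab('scene','s16'); g=im.astype(int).sum(2)//3
for r in range(216,233,2): print(r,g[r,378:412])
st,im=grab("wrist","w16"); c=cam("wrist",st); print(st["position"],st["clock"])
P=lambda s,z,x=0:proj(c,(.596-.653*s+.757*x,.188+.757*s+.653*x,z)).round(1)
print("crown L edge s=.1:",P(.1,.22,.012),P(.1,.208,.012),"R .064",P(.064,.22,-.02),P(.064,.22,.02),"face .106",P(.106,.216,.012))
u,v=P(.1,.22,.0).astype(int); g=im.astype(int).sum(2)//3
print(u,list(range(u-36,u+40,5)))
for r in range(v-24,v+54,2): print(r,g[r,u-36:u+40:5])
E
```

```text
position: [0.541, 0.2525, 0.3533]
contact_force: [0.4, 1.1, -0.0]
position: [0.5367, 0.2535, 0.3478]
contact_force: [-0.0, -0.5, 0.1]
216 [116 116 119 123 122 101  79  77  75  80  94  96  97  95  95  93  95  94
  94  94  94  95  89 117 114 115 117 118 113 114 113 115 115 117]
218 [115 115 116 119 123  45  20  22  22  32  68 102  97  99  99  96  96  95
  95  96  95  95  85 119 116 120 120 118 119 121 118 115 114 115]
220 [117 118 118 117  99  17  18  24  30  41  42 106 100  97 102  99  97  92
  89  91  63  61  80 121  99  33  39  38  36  53 109 122 120 121]
222 [116 117 116 124  44   5  16  26  38  37  42  48  46  47  46  47  45  47
  47  46  48  43  50  54  33  42  43  43  43  39  60 121 119 119]
224 [104 101 110  86  16   5  10  23  35  37  47  46  48  46  46  45  47  49
  45  49  46  31  71  65  33  32  41  46  38  52 105 124 122 119]
226 [131 131 130 130 133 136  42  23  32  46  48  48  46  48  46  46  49  47
  50  48  37  17  22  44  42  28  33  33  41  43  54  87 102  98]
228 [112 114 116 119 121 127  71  13  21  21  20  18  19  17   1   8   7  11
  10  13  14  36  31  35  48  4
[... 2581 characters left out ...]

220 [117 119  53  55  53  52 102 102 103 103  40  50  55  52  54 117]
222 [116 125  54  54  55  48  99 102 102 101  56  46  48  50  54 119]
224 [117 120  55  52  50  50 102 102 104  99  57  51  56  66  92 117]
226 [120 119  53  48  45  44  98 100 103 101  81  94  80  83 118 116]
228 [118 117  54  45  47  58  95 100  99 102  87 117  77  81 117 109]
230 [122 116  71  83  93 111  93 104 104 101  86 113  79  82 114 113]
232 [119 111 117 120 117 118  88 101 100 102  86 116  81  88 115 118]
234 [120 113 121 115 118 120  88 103 100 100  87 115  80  83 118 120]
236 [121 119 118 113 118 114  85  99 100 100  89 113  80  86 122 121]
238 [119 121 116 115 120 116  90  99 102 101  89 119  84  84 123 124]
```

The crown moved about 3 mm and is yawed a few degrees, with a smaller gap left. I'll take the tab again, which squares the marker. Then I'll carry most of its weight so bar friction drops out, and feel for the collar.

```bash
python3 -m inch '[{"claw":0.3,"travel":[0.027,-0.016,0],"turn":0},{"claw":0.3,"travel":[0.027,-0.016,0],"turn":0},{"claw":0.3,"travel":[0.027,-0.016,-0.2],"turn":0},{"claw":0.3,"travel":[0.027,-0.016,-0.4],"turn":0},{"claw":0.3,"travel":[0.027,-0.016,-0.47],"turn":0}]' 40| egrep "pos|contact|width"
python3 -m inch '[{"claw":0.3,"travel":[0,0,0],"turn":0},{"claw":-1,"travel":[0,0,0],"turn":0},{"claw":-1,"travel":[0,0,0],"turn":0},{"claw":-1,"travel":[0,0,0],"turn":0},{"claw":-1,"travel":[0,0,0],"turn":0}]'| egrep "pos|contact|width"
python3 -c "
from h import *
s=get_state();print(s['position'],s['moment'],s['contact_force'])"
```

```text
position: [0.5401, 0.2499, 0.2507]
contact_force: [0.1, -0.7, -0.1]
width: 0.0554
position: [0.5433, 0.2506, 0.2571]
contact_force: [0.0, -2.1, 5.6]
width: 0.0153
[0.54328976 0.25055678 0.25709542] [-0.35535357 -0.01292407  0.01198393] [ 0.03764539 -2.10300375  5.57716231]
```

```bash
python3 -m inch '[{"claw":-1,"travel":[0,0,0.012],"turn":0},{"claw":-1,"travel":[0,0,0.012],"turn":0},{"claw":-1,"travel":[0,0,0.012],"turn":0}]'| egrep "pos|contact|width"
python3 -m inch '[{"claw":-1,"travel":[0,0,0.006],"turn":0},{"claw":-1,"travel":[0,0,0.012],"turn":0},{"claw":-1,"travel":[0,0,0.012],"turn":0}]'| egrep "pos|contact|width"
python3 - <<'E'
from h import *
st,im=grab("wrist","w17"); grab("scene","s17"); c=cam("wrist",st); print(st["position"],st["moment"])
g=im.astype(int).sum(2)//3
for r in range(190,240,3): print(r,g[r,270:376:5])
E
```

```text
position: [0.5427, 0.2506, 0.2573]
contact_force: [4.3, -3.7, -2.3]
width: 0.015
position: [0.5421, 0.2502, 0.2588]
contact_force: [4.4, -3.9, -6.7]
width: 0.015
[0.54213003 0.25024722 0.25877354] [-0.65632077 -0.90446387  0.08974338]
190 [126 126 127  78  65  73  76  78  60  59  53  61  64  61  58  58  51  64
  82 129 125 127]
193 [130 123 128  52  66  71  76  66  56  48  52  48  61  60  59  58  52  58
  88 129 130 132]
196 [125 128 122  44  62  72  63  58  47  51  56  53  48  59  59  59  54  57
  89 128 127 130]
199 [120 127 117  45  54  61  55  54  59  57  57  58  50  58  60  56  53  80
  88 128 128 127]
202 [126 126  89  42  47  53  54  52  60  62  60  56  59  50  53  56  59  87
  89 131 131 132]
205 [126 127  48  43  46  49  53  77  60  55  60  60  59  54  57  57  94  88
  88 132 126 126]
208 [130 121  41  44  42  51  51  69  57  60  60  57  62  54  62  55  46  47
  52 132 124 124]
211 [133 121  45  44  39  52  53  58  63  56  55  57  59  68 124  45  38  41
  40 107 127 127]
214 [129  98  47  40  43  53  53  54  58  59  59  59  57  81 125  58  39  41
  43  66 130 130]
217 [128  57  43  45  41  36  52  59  54  59  56  53  58  88 104  49  36  34
  44  47 129 128]
220 [126  45  43  41  38  42  40  42  58  58  59  56  59  30  35  33  40  35
  43  42 126 124]
223 [128  39  42  42  41  26  43  34  54  58  60  60  45  30  31  34  37  38
  38  39 110 124]
226 [125  49  46  40  38  37  39  31  39  54  52  43  40  36  37  39  41  38
  39  42 101 126]
229 [123  39  44  42  37  45  36  40  41  41  37  33  33  45  36  34  43  43
  49  37 105 128]
232 [121  46  43  41  44  39  38  39  48  43  48  49  49  41  37  39  41  38
  42  38 102 127]
235 [125  40  46  46  43  35  39  45  55  54  50  49  49  46  41  39  31  38
  49  48 107 128]
238 [123  42  44  44  41  42  37  41  49  55  52  51  49  46  34  39  34  41
  49  40 109 127]
```

```bash
python3 -m inch '[{"claw":-1,"travel":[0.01,-0.011,0],"turn":0},{"claw":-1,"travel":[0.02,-0.023,0.005],"turn":0},{"claw":-1,"travel":[0.026,-0.03,0.005],"turn":0},{"claw":-1,"travel":[0.026,-0.03,0.005],"turn":0},{"claw":-1,"travel":[0.026,-0.03,0.005],"turn":0}]'| egrep "pos|contact"
for i in 1 2 3 4 5 6; do python3 -m inch '[{"claw":-1,"travel":[-0.004,0.005,0],"turn":0},{"claw":-1,"travel":[-0.004,0.005,0],"turn":0}]' | egrep "pos|contact"; done
```

```text
position: [0.5469, 0.2452, 0.2609]
contact_force: [0.1, -0.1, -6.6]
position: [0.5461, 0.2464, 0.261]
contact_force: [0.5, 0.1, -6.1]
position: [0.5454, 0.2473, 0.261]
contact_force: [0.1, -0.2, -6.7]
position: [0.5447, 0.2483, 0.261]
contact_force: [-0.7, -0.0, -5.8]
position: [0.5439, 0.2492, 0.261]
contact_force: [1.0, -0.6, -7.2]
position: [0.5432, 0.2501, 0.261]
contact_force: [-0.3, -0.3, -6.2]
position: [0.5429, 0.2506, 0.2611]
contact_force: [1.6, -1.8, -6.1]
```

Lifted clear, the marker moves freely with no side force until TCP s ≈ 82 mm, where it meets a firm stop. That is the collar. Now I'll lower it onto the bar right there and release.

```bash
python3 -m inch '[{"claw":-1,"travel":[0,0,-0.01],"turn":0},{"claw":-1,"travel":[0,0,-0.016],"turn":0},{"claw":-1,"travel":[0,0,-0.016],"turn":0}]' | egrep "pos|contact"
for i in 1 2; do python3 -m inch '[{"claw":-1,"travel":[0,0,-0.005],"turn":0},{"claw":-1,"travel":[0,0,-0.005],"turn":0}]' | egrep "pos|contact"; done
```

```text
position: [0.543, 0.2507, 0.2578]
contact_force: [2.8, -2.0, -4.8]
position: [0.543, 0.2508, 0.2573]
contact_force: [3.0, -3.9, -2.2]
position: [0.5431, 0.2508, 0.2571]
contact_force: [2.0, -4.8, 3.3]
```

```bash
python3 -m inch '[{"claw":-0.55,"travel":[0,0,0.003],"turn":0},{"claw":-0.4,"travel":[0,0,0.003],"turn":0},{"claw":0,"travel":[0,0,0.003],"turn":0},{"claw":0.3,"travel":[0,0,0.003],"turn":0},{"claw":0.3,"travel":[0,0,0.003],"turn":0}]'| egrep "pos|contact|width"
python3 -m inch '[{"claw":0.3,"travel":[0,0,0.05],"turn":0},{"claw":0.3,"travel":[0,0,0.15],"turn":0},{"claw":0.3,"travel":[0,0,0.3],"turn":0},{"claw":0.3,"travel":[0,0,0.47],"turn":0},{"claw":0.3,"travel":[0,0,0.47],"turn":0}]'| egrep "pos|contact"
python3 -m inch '[{"claw":0.3,"travel":[0,0,0],"turn":0},{"claw":0.3,"travel":[0,0,0],"turn":0},{"claw":0.3,"travel":[0,0,0],"turn":0}]' | egrep "pos|contact"
cat > gap.py <<'E'
from h import *
s,im=grab('scene','s18'); g=im.astype(int).sum(2)//3
for r in range(216,238,2): print(r,g[r,378:412])
st,im=grab("wrist","w18"); c=cam("wrist",st); print(st["position"],st["clock"])
P=lambda s,z,x=0:proj(c,(.596-.653*s+.757*x,.188+.757*s+.653*x,z)).round(1)
print("L edge .1:",P(.1,.22,.012),P(.1,.208,.012),"R .064",P(.064,.22,0),"face .106",P(.106,.216,.012))
u,v=P(.1,.22,.0).astype(int); g=im.astype(int).sum(2)//3
print(list(range(u-36,u+40,4)))
for r in [*range(v-24,v+14,2),*range(v+34,v+52,2)]: print(r,g[r,u-36:u+40:4])
E
python3 gap.py
```

```text
position: [0.5422, 0.2513, 0.2562]
contact_force: [-0.4, -0.2, -0.1]
width: 0.0553
position: [0.5445, 0.2518, 0.3566]
contact_force: [0.3, -0.3, 0.4]
position: [0.542, 0.2509, 0.3491]
contact_force: [-0.5, 0.0, -0.3]
216 [118 118 120 124 122 127  35  27  27  41 102  97  97  96  97  96  95  94
  95  95  55  74 120 117 117 116 117 118 113 113 113 115 115 115]
218 [114 115 117 119 124  45  16  25  24  45 107 101  99  98  99  99  97  97
  98  97  55  75 120 118 117 120 121 120 120 120 119 116 114 116]
220 [118 117 117 118 125  25  19  23  41  38  45  47  50  61  60  64  66  69
  82  84  61  82 122 118  99  37  41  39  35  54 110 122 120 123]
222 [117 118 117 123  48   0  20  30  39  49  49  50  48  48  46  44  48  47
  49  47  45  30  29  28  34  42  42  44  41  40  63 122 118 118]
224 [106  99 109 112  20  13  18  32  43  50  48  49  47  47  47  47  46  48
  46  46  37  27  43  40  33  34  38  42  39  54 107 124 123 120]
226 [131 130 132 131 135 107  19  32  44  46  49  47  48  49  49  47  48  49
  48  61  22  28  22  45  45  30  29  31  40  40  54  88 100  99]
228 [112 114 115 119 124 
[... 2533 characters left out ...]
02 104  50  47  50  53  55  84
 120]
216 [120 104  58  53  52  52  54 104 104 104 101 103  49  46  54  51  49  93
 124]
218 [118 109  51  49  49  48  50 105 103 105 101 103  53  54  52  50  52  94
 121]
220 [115 111  55  53  50  51  57 103 101 102 103 103  52  52  54  49  51  93
 119]
222 [119 111  50  64  55  53  60 104 104 105 102 100  67  69  65  58  62  96
 119]
224 [123 118 100 110 109 108 105 104 103 102 102 102 106 116 103  78  84 114
 118]
226 [118 119 119 120 117 119 113 103 102 104 105 101 107 116 111  84  79 113
 115]
228 [119 114 118 120 118 116 115 100 105 104 102 100 105 120 108  84  86 115
 119]
230 [121 115 118 120 118 119 120  99  98 102 101 100 107 117 113  81  84 116
 119]
```

Run:
```python
import cv2,numpy as np
g=cv2.medianBlur(cv2.imread("pics/w18.png"),3).astype(int).sum(2)//3
f=lambda x:'#' if x<47 else 'o' if x<64 else ':' if x<80 else '-' if x<108 else ' ' if x<126 else '+'
print("      "+''.join(str(u//10%10) if u%10==0 else ' ' for u in range(280,366)))
for r in range(120,236,2): print(r,'',''.join(f(x) for x in g[r,280:366]))
s=cv2.resize(cv2.imread("pics/s18.png")[214:240,380:416],None,fx=3,fy=2,interpolation=cv2.INTER_CUBIC).astype(int).sum(2)//3
for r in s: print(''.join(f(x) for x in r))
```

```text
8         9         0         1         2         3         4         5         6     
120                                 --    +++++    ----------------------------------------
122                                 --    ++++++    --------------:------------------------
124                                 --    +++++++   ---------------------------------------
126                                 --    +++++++   ---------------------------------------
128                                 --    ++++++    ---------------------------------------
130                                 --    +++++++   ---------------------------------------
132                                 --   ++++++++  ----------------------------------------
134                                ----   ++++++    ---------------------------------------
136                                ----   ++++++    ---------------------------------------
138                                 -----  +++++    ---------------------------------------
140                        ----------::---- ++++    ---::::::::::::------------------------
1
[... 9240 characters left out ...]
##########################################o:- +-:#########ooo:::::------                        
::o##################################################o:-    -:oo##o::::--                                   
::o##################################################o- ++    --::-----  ++++++++++                         
oo###################################################:- +                 ++++++                            
#####################################################:- +    ++++++++++                                     
####################################################o:- ++                                                  
####################################################o-- ++
```

The wrist and scene views agree: the marker hangs square, but with about 5 mm of bar visible before the collar. I'll push it at crown height, level with the bar so it can't tip, using closed fingertips.

```bash
python3 -m inch '[{"claw":-1,"travel":[0.14,-0.163,0],"turn":0},{"claw":-1,"travel":[0.14,-0.163,0],"turn":0},{"claw":-1,"travel":[0.14,-0.163,-0.1],"turn":0},{"claw":-1,"travel":[0.14,-0.163,-0.3],"turn":0},{"claw":-1,"travel":[0.14,-0.163,-0.4],"turn":0}]' 20| egrep "pos|contact|width"
python3 -m inch '[{"claw":-1,"travel":[0,0,-0.1],"turn":0},{"claw":-1,"travel":[0,0,-0.18],"turn":0},{"claw":-1,"travel":[0,0,-0.18],"turn":0},{"claw":-1,"travel":[0,0,-0.18],"turn":0}]'| egrep "pos|contact|width"
python3 -m inch '[{"claw":-1,"travel":[-0.01,0.012,0],"turn":0},{"claw":-1,"travel":[-0.02,0.023,0],"turn":0},{"claw":-1,"travel":[-0.02,0.023,0],"turn":0}]'| egrep "pos|contact"
python3 -c "
from h import *
s=get_state();print(s['position'],s['moment'],s['contact_force'],s['clock'])"
```

```text
position: [0.5688, 0.2181, 0.267]
contact_force: [-0.2, 0.3, -1.7]
width: -0.0004
position: [0.5703, 0.2186, 0.2343]
contact_force: [0.7, -0.3, 2.1]
width: -0.0004
position: [0.5664, 0.2236, 0.2353]
contact_force: [0.3, -0.4, 1.0]
[0.56641455 0.22358112 0.23533045] [ 0.0071954  -0.02364476  0.01457568] [ 0.30513117 -0.38926311  0.98075508] 30.55
```

```bash
python3 -m inch '[{"claw":-1,"travel":[-0.006,0.007,0.01],"turn":0},{"claw":-1,"travel":[-0.01,0.012,0.01],"turn":0},{"claw":-1,"travel":[-0.01,0.012,0.01],"turn":0}]'| egrep "pos|contact"
for i in 1 2 3 4; do python3 -m inch '[{"claw":-1,"travel":[-0.003,0.004,0],"turn":0},{"claw":-1,"travel":[-0.006,0.007,0],"turn":0},{"claw":-1,"travel":[-0.006,0.007,0],"turn":0}]' | egrep "pos|contact"; done
python3 -c "
from h import *
s=get_state();print(s['position'],s['moment'],s['contact_force'],s['clock'])"
```

```text
position: [0.5644, 0.2256, 0.2366]
contact_force: [0.3, 0.4, -0.5]
position: [0.5632, 0.2269, 0.2363]
contact_force: [0.4, -0.8, 0.0]
position: [0.5628, 0.2276, 0.2366]
contact_force: [1.7, -3.1, 0.6]
position: [0.5625, 0.2292, 0.237]
contact_force: [4.5, -3.4, 1.4]
position: [0.5624, 0.2303, 0.2374]
contact_force: [5.9, -4.1, 1.6]
[0.56239908 0.23030728 0.23740274] [-0.6150549  -1.05105529 -0.08140405] [ 5.92371722 -4.12297809  1.59645148] 32.05
```

```bash
cat > asc.py <<'E'
from h import *
import sys
f=lambda x:'#' if x<47 else 'o' if x<64 else ':' if x<80 else '-' if x<108 else ' ' if x<126 else '+'
_,im=grab("scene",sys.argv[1]); s=cv2.resize(im[218:240,380:416],None,fx=3,fy=1.5,interpolation=cv2.INTER_CUBIC).astype(int).sum(2)//3
for r in s: print(''.join(f(x) for x in r))
st,im=grab("wrist",sys.argv[1]+"w"); c=cam("wrist",st)
P=lambda s,z,x=0:proj(c,(.596-.653*s+.757*x,.188+.757*s+.653*x,z))
u,v=P(.1,.22).astype(int); print(u,v,P(.1,.208,.012),P(.064,.22))
g=cv2.medianBlur(im,3).astype(int).sum(2)//3
for r in range(max(0,v-60),min(400,v+60),3): print(r,''.join(f(x) for x in g[r,u-75:u+75:2]))
E
python3 asc.py s20
```

```text
###############o:::oo:::oo##########oo:oooooooooooooooooooo::--          ++                                 
###############o:::o:::ooo########oooooooooooooooooooooooooo:--  +   +   -------                            
##############oo:::::::ooo####oooo::ooo::ooooooooooooooooooo::-  +    ---:oooo::---                         
#############oooo:oo::oo###oo:::::::::::::::::::::::::::::::::-  + --:o#########o:---                       
##############ooo::o::ooo#ooooooooooooooooooooooooooooooooo:--------:o#########ooo::---                     
##############ooo::oo:ooooooo#####o#######################o:----:::::o#######oo:::::::--                    
#############oo:::ooooooo###ooooooooooooooooooooo#######ooooooo##############oo:::::::--                    
####oooo####oooo::ooo:oo#########oooooo###ooooooooo#oo#ooo################ooo::::::::--                     
#oo::::::oooooooo:::::ooo###oooooooooo#####ooooooooo##oo#################oo:::::::::---                     
####oooo#####oooo:::::ooooo:::::ooo#oooooo###ooooooo##oo################o::::::::oo:--                      
##########
[... 5060 characters left out ...]
ooooooooo#ooooooooooooooooooooooo###################:    +++
217 ++++++++++ oooooooooo######oooooooooooooooooooooo##################:   ++++
220 ++++++++++ ooo#oooo########oooooooooooooooooooooo##################: ++++++
223 +++++++++++:##oooooo#######oooooo:o:::::::::::::o##################o+++++++
226 ++++++++++ -##############o:::::::::::::::::::::o##################o+++ +++
229 +++++++++++-o#############o:::::::::::::::::::::o##################o ++++++
232 +++++++++++ o#############oo::::::::::::::::::::oo#################o ++++++
235 +++++++++++ :##############o:::::::::::::::::::::##################o ++  ++
238 ++++++++++++-##############o:::::::::::::::::::::o#################o      +
```

Pushing at the centre yaws the marker as if the resistance sits on its back side. I'll retreat, push on the back side instead, and see whether it moves freely.

```bash
python3 -m inch '[{"claw":-1,"travel":[0.033,-0.038,0],"turn":0},{"claw":-1,"travel":[-0.043,-0.103,0],"turn":0},{"claw":-1,"travel":[-0.043,-0.103,0],"turn":0},{"claw":-1,"travel":[-0.06,-0.083,0],"turn":0},{"claw":-1,"travel":[-0.06,-0.083,0],"turn":0}]'| egrep "pos|contact"
for i in 1 2 3 4 5; do python3 -m inch '[{"claw":-1,"travel":[-0.003,0.004,0],"turn":0},{"claw":-1,"travel":[-0.006,0.007,0],"turn":0},{"claw":-1,"travel":[-0.006,0.007,0],"turn":0}]' | egrep "pos|contact"; done
python3 asc.py s21
```

```text
position: [0.5481, 0.2144, 0.2366]
contact_force: [0.8, -3.0, 1.1]
position: [0.5478, 0.2151, 0.2368]
contact_force: [2.8, -4.8, 1.7]
position: [0.5476, 0.2157, 0.2372]
contact_force: [5.1, -6.5, 2.0]
position: [0.5473, 0.2162, 0.2376]
contact_force: [6.2, -9.1, 3.0]
position: [0.547, 0.2169, 0.238]
contact_force: [7.4, -11.2, 3.9]
position: [0.5444, 0.2207, 0.2386]
contact_force: [2.9, -5.7, 7.1]
##################o---:::::::o##########ooo::oooooooooooooo::--                                             
##################oo:oooooooo############ooo:oooooooooooooo::--      ++  ------                             
oo################oooooooooooo############oo:oooooooooooooo:---  +    ---:oooo::---                         
oo###############oo:::::::---:o###########ooooooooooooooooo:--     --:o#########o:--                        
--:o##############oo:::::::::o#############oooooooooooooooo:-   ----:o############o:--                      
++ --o##############ooooooooo##############ooo###oo#ooooooo:---:oo::oo##############o:-                     
   + -o###################################ooo
[... 5461 characters left out ...]
###############ooooooooooooooooooooo##############o ++++++++
226 +++++++  +:####################ooooooooooooooooooooo############## ++++++++
229 +++++++++ :####################ooooooooooooooooooooo#############o ++++++++
232 ++++++++++-####################oooooooooooooooooooooo############o ++++++++
235 +++++++ + -####################oooo::::::::::::::::::o###########o ++++++++
238 ++++++     o###################oo::::::::::::::::::::o###########o ++++++++
241 +++  +++++ o###################oo::::::::::::::::::::o###########o ++++++++
244  +++    ++ o###################oo::::::::::::::::::::o###########o ++++++++
247 ++++  +++++:###################oo::::::::::::::::::::o###########o ++++++++
```

```bash
python3 -m inch '[{"claw":-1,"travel":[0.04,-0.046,0],"turn":0},{"claw":-1,"travel":[0.1,-0.116,0.05],"turn":0},{"claw":-1,"travel":[0.1,-0.116,0.3],"turn":0},{"claw":-1,"travel":[0.1,-0.116,0.5],"turn":0},{"claw":0.3,"travel":[0.07,-0.05,0.55],"turn":0}]' | egrep "pos|contact"
python3 -m inch '[{"claw":0.3,"travel":[-0.06,0.15,0],"turn":0},{"claw":0.3,"travel":[-0.06,0.22,0],"turn":0},{"claw":0.3,"travel":[-0.06,0.22,0],"turn":0},{"claw":0.3,"travel":[-0.06,0.22,0],"turn":0}]' | egrep "pos|contact"
python3 asc.py s22
```

```text
position: [0.5579, 0.2119, 0.3513]
contact_force: [-0.3, 0.3, 0.7]
position: [0.5435, 0.2555, 0.3451]
contact_force: [-0.2, -0.4, 0.2]
     +++-o#############o:--------------------------------:oo::-  +     +++++++                              
      + -o#############o:---- ------------------------ --:oo:--  +  +++  ------                             
       -:###############o:------------------------------::oo:--  +     --:oooo::---                         
       -:################oo:::::::::::::::ooooooooooooooo#o:--     --:o##########oo:-                       
   +  -:o##################ooooooooooooooo################o-- + ----:o#############o:--  +                  
   + -:###################oo################oooo#######oooo:- --::::oo###############o:- +                  
  +++-o##################ooooo####ooooooo####ooooooooooo#############################o-- +                  
   + -o##################ooooo###oooooooooooooooooooooo#############################o:-- +                  
+   -:##################oooooo###ooo###oooooooooooooooo############################o:--      
[... 5175 characters left out ...]

216                        -oooooooo:----------oo###ooooooo:                   
219                        -oooooooo:----------:ooooooooooo:                   
222                         oooooooo:----------:ooooooooooo:                   
225                         :oooooooo----------::--  -------                   
228                         -::------------------     ------                   
231    ++                            ------------     ------                   
234                                  ------------     -----                    
237                                  ------------     -----                    
240                                  ------------     -----
```

The gap has shrunk to about 3 mm, with the marker still slightly yawed. I'll push on the back plate beside the bar, lower down so it neither tips nor presses down.

```bash
python3 -m inch '[{"claw":-1,"travel":[0.027,-0.263,0],"turn":0},{"claw":-1,"travel":[0.027,-0.263,0],"turn":0},{"claw":-1,"travel":[0.027,-0.263,-0.2],"turn":0},{"claw":-1,"travel":[0.027,-0.263,-0.35],"turn":0},{"claw":-1,"travel":[0.027,-0.263,-0.4],"turn":0}]' 20| egrep "pos|contact|width"
python3 -m inch '[{"claw":-1,"travel":[0,0,-0.15],"turn":0},{"claw":-1,"travel":[0,0,-0.25],"turn":0},{"claw":-1,"travel":[0,0,-0.25],"turn":0},{"claw":-1,"travel":[-0.02,0.023,-0.25],"turn":0},{"claw":-1,"travel":[-0.02,0.023,-0.25],"turn":0}]'| egrep "pos|contact"
for i in 1 2 3; do python3 -m inch '[{"claw":-1,"travel":[-0.003,0.004,0],"turn":0},{"claw":-1,"travel":[-0.006,0.007,0],"turn":0},{"claw":-1,"travel":[-0.006,0.007,0],"turn":0}]' | egrep "pos|contact"; done
```

```text
position: [0.5474, 0.2014, 0.2629]
contact_force: [-0.0, 0.1, 0.0]
width: -0.0
position: [0.5457, 0.2082, 0.2182]
contact_force: [0.3, 0.1, 0.2]
position: [0.5446, 0.2088, 0.2173]
contact_force: [1.9, -0.9, 0.1]
position: [0.5438, 0.2092, 0.217]
contact_force: [2.6, -4.3, 2.8]
position: [0.5436, 0.2093, 0.2172]
contact_force: [3.9, -7.3, 1.5]
```

The back side is firmly blocked, so it is touching. I'll push the lip side the same way.

```bash
python3 -m inch '[{"claw":-1,"travel":[0.04,-0.046,0],"turn":0},{"claw":-1,"travel":[0.065,-0.076,0.15],"turn":0},{"claw":-1,"travel":[0.1,-0.02,0.25],"turn":0},{"claw":-1,"travel":[0.22,0.08,0.25],"turn":0},{"claw":-1,"travel":[0.263,0.105,0.25],"turn":0}]'| egrep "pos|contact"
python3 -m inch '[{"claw":-1,"travel":[0,0,0],"turn":0},{"claw":-1,"travel":[0,0,-0.15],"turn":0},{"claw":-1,"travel":[0,0,-0.24],"turn":0},{"claw":-1,"travel":[0,0,-0.24],"turn":0}]'| egrep "pos|contact"
```

```text
position: [0.5956, 0.2343, 0.2665]
contact_force: [-0.0, -0.2, 0.1]
position: [0.5908, 0.2314, 0.2146]
contact_force: [0.2, 0.5, 0.2]
```

```bash
python3 -m inch '[{"claw":-1,"travel":[-0.016,0.019,0],"turn":0},{"claw":-1,"travel":[-0.032,0.038,0],"turn":0},{"claw":-1,"travel":[-0.032,0.038,0],"turn":0}]'| egrep "pos|contact"
for i in 1 2 3 4; do python3 -m inch '[{"claw":-1,"travel":[-0.003,0.004,0],"turn":0},{"claw":-1,"travel":[-0.006,0.007,0],"turn":0},{"claw":-1,"travel":[-0.006,0.007,0],"turn":0}]' | egrep "pos|contact"; done
```

```text
position: [0.5875, 0.241, 0.2198]
contact_force: [0.4, -0.4, 0.9]
position: [0.5865, 0.2418, 0.2187]
contact_force: [0.4, 0.1, -0.3]
position: [0.5852, 0.2431, 0.2183]
contact_force: [-0.9, -0.3, -0.4]
position: [0.584, 0.2445, 0.2184]
contact_force: [-0.3, 0.5, 0.1]
position: [0.5829, 0.2459, 0.2184]
contact_force: [0.3, 0.1, -0.1]
```

```bash
for i in 1 2 3 4; do python3 -m inch '[{"claw":-1,"travel":[-0.003,0.004,0],"turn":0},{"claw":-1,"travel":[-0.006,0.007,0],"turn":0},{"claw":-1,"travel":[-0.006,0.007,0],"turn":0}]' | egrep "pos|contact"; done
```

```text
position: [0.5824, 0.2469, 0.2188]
contact_force: [2.5, -2.2, 0.9]
position: [0.5818, 0.2483, 0.2191]
contact_force: [4.2, -3.6, 2.9]
position: [0.5815, 0.2497, 0.2195]
contact_force: [4.7, -3.6, 3.1]
position: [0.5812, 0.251, 0.22]
contact_force: [7.0, -3.5, 4.3]
```

```bash
python3 -m inch '[{"claw":-1,"travel":[0.04,-0.046,0],"turn":0},{"claw":-1,"travel":[0.1,-0.116,0.05],"turn":0},{"claw":-1,"travel":[0.1,-0.116,0.3],"turn":0},{"claw":-1,"travel":[0.05,-0.116,0.5],"turn":0},{"claw":-1,"travel":[-0.1,0,0.65],"turn":0}]' | egrep "pos|contact"
python3 -m inch '[{"claw":-1,"travel":[-0.1,0.05,0],"turn":0},{"claw":-1,"travel":[-0.1,0.05,0],"turn":0},{"claw":-1,"travel":[-0.1,0.05,0],"turn":0},{"claw":-1,"travel":[-0.1,0.05,0],"turn":0}]' | egrep "clock|pos|contact"
python3 asc.py s23
```

```text
position: [0.5597, 0.2496, 0.3496]
contact_force: [0.6, 1.1, -0.5]
clock: 41.65
position: [0.5383, 0.261, 0.347]
contact_force: [-0.7, -0.1, 0.8]
      + -:o###############o------------------------------------                                             
     +++-:################o-- -----------------------------------    ++  -------                            
     ++ -o################o:- ------------------------------------    ---:oooo::----                        
       -:#################o:-------------------------------------   -:o#########ooo:-                       
      --o#################oo:-------------------:::::::::::::::--- -:o#############o:--                     
   + --:###################oo::---::::::::oooooo##############oo:---:o###############o:- +                  
   + -:o#####################oooooooooooooo##o########oo######ooooooo################o-- +                  
  +++-:###############################################ooo##ooooooo##################o:-- +                  
  ++ -o#####################ooo##oo#############ooo#######oooo:::o################
[... 5186 characters left out ...]

225                         -oooooooo:----------:o#ooooo#ooo-                  
228                         -ooooooooo----------:ooo:::::--                    
231                          :oooooo#o-----------:-  ------                    
234                          -ooooo:-------------:   ------                    
237                                  -------------   ------                    
240                                  --------------  ------                    
243                                  --------------   -----                    
246                                  - -----------   ------                    
249                                  -  -------      ------
```

Run:
```python
from h import *
from scipy.optimize import brentq
st=get_state(); print(st["position"],st["clock"])
def est(pos,name,row,u):
    s2=dict(st); s2["position"]=np.array(pos); c=cam("wrist",s2)
    P=lambda s,z,x=0:proj(c,(.596-.653*s+.757*x,.188+.757*s+.653*x,z))
    f=lambda z,r:brentq(lambda s:P(s,z)[1]-r,0,.2)
    print(name,"head bottom s@.238",f(.238,row),"crown R@.22",[f(.22,r) for r in u], "tabtop rows->", P(.08,.26))
    return c
est([.54203,.25087,.34909],"w18",179,[222.7])
est(st["position"],"w23",191.5,[234,228])
for n in("s18","s23"):
    im=cv2.imread(f"pics/{'w18' if n=='s18' else 's23w'}.png")
    y0=140 if n=='s18' else 150
    for r in range(y0,y0+24,4): print(n,r,[tuple(int(k) for k in im[r,u]) for u in (296,302,308,335,340,346)])
```

```text
[0.53856924 0.26088235 0.34704723] 41.75
w18 head bottom s@.238 0.10554531960499713 crown R@.22 [0.06231179515690984] tabtop rows-> [322.01710586 221.31388528]
w23 head bottom s@.238 0.10612799572746959 crown R@.22 [0.06252186593294197, 0.06812353646315772] tabtop rows-> [316.60113809 235.02223189]
s18 140 [(120, 121, 117), (105, 106, 102), (107, 106, 102), (70, 72, 69), (73, 74, 72), (86, 85, 83)]
s18 144 [(122, 120, 116), (139, 135, 133), (153, 146, 144), (49, 48, 48), (84, 82, 79), (86, 85, 84)]
s18 148 [(127, 125, 123), (140, 134, 134), (121, 117, 115), (55, 52, 54), (60, 59, 56), (85, 85, 81)]
s18 152 [(120, 123, 118), (64, 63, 59), (48, 45, 47), (55, 56, 54), (50, 47, 48), (79, 78, 80)]
s18 156 [(61, 60, 59), (55, 51, 50), (55, 52, 50), (55, 55, 54), (53, 49, 49), (84, 85, 84)]
s18 160 [(91, 91, 89), (51, 51, 48), (58, 56, 55), (54, 55, 53), (57, 54, 51), (85, 85, 82)]
s23 150 [(90, 88, 86), (118, 113, 111), (77, 75, 75), (94, 91, 88), (83, 84, 81), (83, 85, 82)]
s23 154 [(146, 140, 140), (151, 145, 143), (75, 73, 70), (89, 84, 84), (84, 84, 81), (82, 82, 80)]
s23 158 [(139, 133, 132), (146, 140, 138), (75, 74, 73), (61, 60, 58), (83, 85, 82), (79, 81, 77)]
s23 162 [(112, 110, 106), (52, 51, 48), (75, 72, 71), (50, 50, 47), (86, 87, 85), (86, 87, 85)]
s23 166 [(50, 48, 48), (54, 53, 49), (48, 44, 45), (55, 53, 54), (85, 82, 80), (84, 82, 80)]
s23 170 [(70, 67, 65), (61, 59, 57), (58, 57, 57), (57, 55, 52), (77, 77, 76), (85, 87, 81)]
```

By the numbers, the lip side now meets the collar with the marker yawed about 8°, and the centre is about 2–3 mm short. One more gentle push on the back side should square it up against the collar.

```bash
python3 -m inch '[{"claw":-1,"travel":[0.088,-0.272,0],"turn":0},{"claw":-1,"travel":[0.088,-0.272,0],"turn":0},{"claw":-1,"travel":[0.088,-0.272,-0.2],"turn":0},{"claw":-1,"travel":[0.088,-0.272,-0.4],"turn":0},{"claw":-1,"travel":[0.088,-0.272,-0.55],"turn":0}]' | egrep "pos|contact"
python3 -m inch '[{"claw":-1,"travel":[-0.012,0.014,0],"turn":0},{"claw":-1,"travel":[-0.024,0.028,0],"turn":0},{"claw":-1,"travel":[-0.024,0.028,0],"turn":0}]' | egrep "pos|contact"
for i in 1 2 3 4; do python3 -m inch '[{"claw":-1,"travel":[-0.004,0.005,0],"turn":0},{"claw":-1,"travel":[-0.006,0.007,0],"turn":0}]' | egrep "clock|pos|contact"; done
```

```text
position: [0.5552, 0.2062, 0.2355]
contact_force: [0.6, -0.2, 0.0]
position: [0.5519, 0.2134, 0.2404]
contact_force: [0.2, 0.3, 0.3]
clock: 42.75
position: [0.5503, 0.2144, 0.24]
contact_force: [-0.8, 0.5, 0.0]
clock: 42.95
position: [0.5485, 0.2156, 0.2388]
contact_force: [-1.2, -0.0, -0.1]
clock: 43.15
position: [0.5477, 0.2166, 0.2388]
contact_force: [-0.4, 0.0, 1.4]
clock: 43.35
position: [0.5464, 0.2182, 0.2387]
contact_force: [0.8, -1.1, 1.9]
```

```bash
for i in 1 2 3; do python3 -m inch '[{"claw":-1,"travel":[-0.004,0.005,0],"turn":0},{"claw":-1,"travel":[-0.006,0.007,0],"turn":0}]' | egrep "clock|pos|contact"; done; python3 asc.py s24 | head -34
```

```text
clock: 43.55
position: [0.5452, 0.2196, 0.2387]
contact_force: [0.9, -1.2, 2.1]
clock: 43.75
position: [0.5439, 0.221, 0.2387]
contact_force: [2.0, -1.0, 2.7]
clock: 43.95
position: [0.5433, 0.2217, 0.2388]
contact_force: [3.3, -4.8, 3.9]
oo##################o:::::::oooo#########ooooooooooooooooooooo:---                                          
::o##################oooooooooo###########o:::oooooooooooooooo::--  +++  -------                            
--o#################ooooooooooo###########o:::oooooooooooooooo::--    ---:oooo::---                         
 -:###############o::::--:--:::oo#########oo:::::oo::ooooooooo:--  --:o##########o:--                       
   -:o#############oo::::::::::oo##########ooooooooooooooooooo:-----:o#############o:-                      
  +++-:################o###oooo####################oo########ooo::::oo#############oo:-  +                  
   ++-:o##################ooo###############oo####oooooooo##########################oo-- +                  
  +++-:####################################oooooooooooooooo#########################o:--          
[... 2099 characters left out ...]
############################################################oo:::::--                      
--o###############################################################ooooo::------                             
 -:###########################################################o::------  ++++++++++                         
+ -##########################################################o-- +                                          
++-o########################################################:-  ++++                                        
++-:#######################################################:-                                               
360 193 [381.96436517 186.00991176] [358.01352316 261.44362155]
```

It slid freely and then met the collar at about 6 N. In the scene crop the gap is gone. I'll retreat and verify.

```bash
python3 -m inch '[{"claw":-1,"travel":[0.04,-0.046,0],"turn":0},{"claw":-1,"travel":[0.1,-0.116,0.05],"turn":0},{"claw":-1,"travel":[0.1,-0.116,0.3],"turn":0},{"claw":-1,"travel":[0.1,-0.116,0.5],"turn":0},{"claw":-1,"travel":[0.07,-0.05,0.55],"turn":0}]' | egrep "pos|contact"
python3 -m inch '[{"claw":-1,"travel":[-0.06,0.15,0],"turn":0},{"claw":-1,"travel":[-0.06,0.22,0],"turn":0},{"claw":-1,"travel":[-0.06,0.22,0],"turn":0},{"claw":-1,"travel":[-0.06,0.22,0],"turn":0},{"claw":-1,"travel":[-0.06,0.22,0],"turn":0}]' | egrep "clock|pos|contact"
python3 asc.py s25
python3 -c "
from h import *
from scipy.optimize import brentq
c=cam('wrist')
P=lambda s,z,x=0:proj(c,(.596-.653*s+.757*x,.188+.757*s+.653*x,z))
for r in range(216,240,3): print(r,round(brentq(lambda s:P(s,.22)[1]-r,0,.2),4))"
```

```text
position: [0.5584, 0.2119, 0.3524]
contact_force: [-0.3, 0.1, -0.2]
clock: 45.05
position: [0.5446, 0.2557, 0.3474]
contact_force: [0.0, -0.2, -0.8]
      + -:o###############o-- ---------------------------:oo::-                                             
     +++-:################o:-----------------------------:ooo:-  +   ++  ------                             
     ++ -o################o:-----------------------------:ooo:-- +     --:oooo::----                        
       -:#################o:-------------------------  --:ooo:--   --:o##########oo--                       
      --o#############o###o:----------------------:::::::ooooo:-----:o#############o:--  +                  
   + --:#############ooo###oo:-------::::::oooooooo###########o::::::o###############o-- +                  
   + --o#####################oooooooooooooo##ooo###########o#oooooo##################o-- +                  
  +++-:###################################################ooooo#####################o:--                    
  ++ -o#####################ooo#########oooo####ooo#######ooooo################
[... 5295 characters left out ...]
   -ooooooooo-----------ooooooo:::-                   
221                          :oooooooo:----------:-   -----                    
224                          -oooooooo-------------   ------                   
227                          -----   --------------   ------                   
230                                  --------------   ------                   
233                                  --------------   ------                   
236                                    -----------    -----                    
239                                   - ------        -----                    
216 0.0707
219 0.068
222 0.0652
225 0.0624
228 0.0597
231 0.0569
234 0.054
237 0.0512
```

The marker hangs still, hooked on the bar and against the collar, with the gripper well clear. I'll hand it in.

```bash
python3 -m inch '[{"claw":-1,"travel":[0,0,0.2],"turn":0},{"claw":-1,"travel":[0,0,0.2],"turn":0},{"claw":-1,"travel":[0,0,0.2],"turn":0},{"claw":-1,"travel":[0,0,0.2],"turn":0}]' | egrep "clock|pos|contact"
python3 - <<'E'
from h import *
a=grab("scene","f1")[1]; b=grab("scene","f2")[1]; print(cv2.absdiff(a,b)[200:270,370:410].max(), cv2.absdiff(a,cv2.imread("pics/s25.png"))[225:260,380:410].mean())
from rig import ticket; print(ticket.sign_off())
E
```

```text
clock: 45.55
position: [0.5444, 0.256, 0.3877]
contact_force: [0.7, 0.8, 0.6]
17 2.600952380952381
the job is handed in; nothing more can be done
None
```

The job is handed in at about 46 s: the marker was stood up, let go, regrasped by the tab and slid to the collar. It hangs there still but turned about 9°, with its lip side apparently touching, its centre an estimated 2–3 mm short, and an unexplained stop I could not push it past squarely.

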